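Build up the bench filter on its stand

ROBOT

A 6-joint arm with a two-finger parallel gripper is mounted at the origin on the work surface. World frame = base frame: x ahead of the robot, y to its left, z up, the work surface at z = 0. Lengths are in m, angles in rad, forces in N, time in s.
With the tool pointing down it reaches from about 0.375 to 0.925 m from the base axis. Payload 5.7 kg.
Tool frame: the origin (TCP) lies midway between the tips of the shut fingers; the grasp point (between the pads) lies 19 mm behind it; x points along the fingers, y is the direction in which the jaws open and shut, and the axes are right-handed (so a half turn about x gives the same grasp; the last joint's range is limited). The gripper opens to 88 mm and grips with 3 to 60 N. Pads are 20 mm wide; open, the fingers measure 115 mm over their backs; the gripper's body (75 mm by 178 mm) begins 61 mm behind the grasp point.
Start: joints at [1.159, 0.359, 1.51, -0, 1.272, -0.115], TCP at [0.175, 0.574, 0.223] pointing down, gripper open.
Joint ranges: [-2.97, 2.97], [-1.01, 2.36], [0.21, 2.38], [-0.96, 4.11], [0.2, 2.71], [-2.98, 2.98]. Speed limits (rad/s): [2.39, 2.39, 3.14, 3.14, 3.14, 3.14].

INTERFACE

Orientations are given as [roll, pitch, yaw] about the fixed x, y, z axes, in that order (R = Rz(yaw) Ry(pitch) Rx(roll)).
In Python, from workcell import r gives the robot as it stands.
- The arm moves only by the shell command python3 -m inch 'ROWS' [FORCE]. ROWS is a JSON object of lists of equal length, an entry for each row: "dp": the shift along the world's x, y, z normalised to -1 to 1, where 1 is 0.03 m, a list of three; "rot": the turn, a rotation vector about the world's x, y, z normalised to -1 to 1, where 1 is 6 degrees, a list of three; "grip": the opening in per cent of the stroke, from 0 (shut) to 100 (fully open). A call has 1 to 10 rows; each row shifts and turns the pose as measured when the row begins; what a row does not reach is not made up. A row lasts 1/12 s, in which the tool goes at most 41.7 mm and 7.16 degrees, less where a joint would pass 70% of its speed; a pose out of reach is approached as far as the arm can. A call with a number of a shift or a turn outside -1 to 1 is refused whole. A call with a gripper value outside its range is refused whole. The fingers move at their own pace and stop on an object; FORCE is the grip in N (left out, the last holds). Time passes only in rows, so rows that do not move let the fingers close. It gives the time, the measured TCP pose, the force and the opening at its end, in the units of the state.
- r.observe(): the state, without advancing time (a new reading comes with each control period).
- r.camera(name): name is "side" or "top" or "wrist"; returns a dict with "image" (420x560x3 uint8, red, green, blue), "K" (3x3 intrinsics, pixels), "R" (3x3) and "t" (3): a world point X has camera coordinates R X + t. Camera axes: x right, y down, z forward; pixel columns grow to the right and rows downward; lengths in m; the calibration is good to about 2 mm. The wrist camera is an equidistant fisheye: a pixel r from the principal point sees the ray r / f radians off the axis. A picture is of the moment at which its call begins. There is no depth.
- r.hand_in(): hands the job in, once; it reports no verdict.
The state is a dict: "time_s": time; "joints": joint angles; "joint_vel": joint speeds; "tau": joint torques, N m; "position": TCP position; "ee_rot": TCP orientation; "force": force on the tool from outside, world axes, zero at the start; "moment": the same for the moment, N m; "gripper_width": opening from 0.0 (shut) to 1.0 (fully open).
Only numpy, scipy, OpenCV 4.12 (cv2) and the standard library are available. Lean on these libraries where they do the work, as an engineer would, in place of code of your own. Each camera call takes 0.05 s, during which the arm holds its last target.

TASK

Set up the bench filter on its stand, from the bottom up and one part at a time: stand the metal beaker inside the stand's ring, seat the black rubber collar fully in the beaker's mouth, seat the white filter cup with its stem in the collar's hole, and last lay the larger of the two perforated plates flat on the floor of the cup. Keep every part upright, let go of everything, and leave the smaller plate, the blue funnel and the jar where they are.

Things in the scene. Friction and masses are not known exactly. Their poses are not given: they have to be found in the camera images.
- stand_seat (a point): Fixed round dark steel stand on the bench, the target: disc 120 mm across, 10 mm thick, on it a raised bright ring of 74 mm inner and 86 mm outer diameter, 8 mm high. This point: centre of the floor inside the ring, 10 mm above the bench; z up.
- receiver_mid (a point): Loose straight metal beaker, open at the top, standing upright: outer diameter 60 mm, inner 54 mm, 75 mm high, about 220 g. This point: on its axis, half-way up, 37.5 mm above its underside; z up. Stands in the ring with 7 mm to spare all round; its underside rests on the floor inside the ring.
- collar_mid (a point): Loose black rubber collar with a hole right through, standing upright on its plug, 40 mm high, about 130 g: lower 14 mm is a plug of 42 mm diameter (tapered to 38 mm at the foot), upper 26 mm is a wide body of 69 mm diameter. The hole is 36 mm wide. This point: on the axis, half-way up the wide body, 27 mm above the foot of the plug; z up. Seated, the plug is inside the beaker and the underside of the wide body (13 mm below this point) rests on the beaker's rim.
- cup_mid (a point): Loose white porcelain filter cup standing upright on its stem, 64 mm high, about 160 g: lower 16 mm is a stem of 24 mm diameter, upper 48 mm is an open cup of 66 mm outer and 58 mm inner diameter with a floor 6 mm thick (42 mm deep inside). This point: on the axis, half-way up the outside of the cup, 40 mm above the foot of the stem; z up. Seated, the stem is in the collar's hole and the underside of the cup (24 mm below this point) rests on the collar's top.
- plate_knob (a point): Loose larger perforated plate: steel disc of 46 mm diameter, 4 mm thick, lying flat, with an upright 8 mm stem that ends in a black knob of 16 mm diameter, 24 mm high; 78 mm high in all, about 120 g. This point: centre of the knob, 66 mm above the underside of the disc; z up.
- small_plate_knob (a point): Bystander, leave alone: smaller perforated plate of the same make, disc of 29 mm diameter, knob of 16 mm diameter, 52 mm high in all, loose. This point: centre of its knob, 40 mm above the bench.
- funnel_mid (a point): Bystander, leave alone: blue plastic funnel, loose, mouth down, spout up, 84 mm across, 85 mm high. This point: on its axis 20 mm above the bench.
- jar_mid (a point): Bystander, leave alone: closed clear jar with white cap, loose, 56 mm across, 75 mm high. This point: on its axis 37.5 mm above the bench.
Not all that is in view belongs to the job. Leave any orange or red look-alike of the part that bears collar_mid alone. What is shaped like the part that bears cup_mid but turquoise is not meant.

How it is judged:
By the outcome, as a careful person would: the job done as asked, in the order asked, and still so for the second after the job is handed in, with the robot touching nothing.
It also fails if it takes over 136 s, if anything falls off the work surface, if the arm or the gripper's body presses on something with over 40 N, if the wrist force passes 120 N, or if a joint passes its speed limit or range.

## Working session

There is one attempt and no reset: what is moved stays moved. The work goes in short steps, Python scripts to look and compute and a shell command to move; the robot and the scene stay as the last step left them, time stands still between calls to the robot, and variables do not carry over. Pictures are saved under pics/ and viewed, and the job is handed in when it is done.

```bash
ls; mkdir -p pics
python3 - <<'E'
from workcell import r
import cv2
s=r.observe();print(s['time_s'],s['position'],s['ee_rot'],s['gripper_width'])
for n in('side','top','wrist'):
    c=r.camera(n);cv2.imwrite(f'pics/{n}0.png',c['image'][:,:,::-1]);print(n,c['K'].round(1).tolist(),c['R'].round(3).tolist(),c['t'].round(3).tolist())
E
```

```text
pics
0.0 [0.17520376 0.57311417 0.2218026 ] [-1.68824161  1.56893918 -1.98506656] 0.9961759981877353
side [[431.2, 0.0, 270.9], [0.0, 431.2, 212.3], [0.0, 0.0, 1.0]] [[0.744, -0.668, -0.013], [-0.441, -0.477, -0.761], [0.502, 0.572, -0.649]] [-0.384, 0.29, 0.936]
top [[429.0, 0.0, 276.3], [0.0, 429.0, 203.2], [0.0, 0.0, 1.0]] [[0.011, -1.0, 0.013], [-0.994, -0.012, -0.107], [0.107, -0.012, -0.994]] [-0.007, 0.513, 1.061]
wrist [[325.2, 0.0, 281.1], [0.0, 325.2, 209.5], [0.0, 0.0, 1.0]] [[0.292, 0.956, -0.0], [0.918, -0.28, 0.282], [0.27, -0.082, -0.959]] [-0.6, -0.033, 0.391]
```

View pics/side0.png

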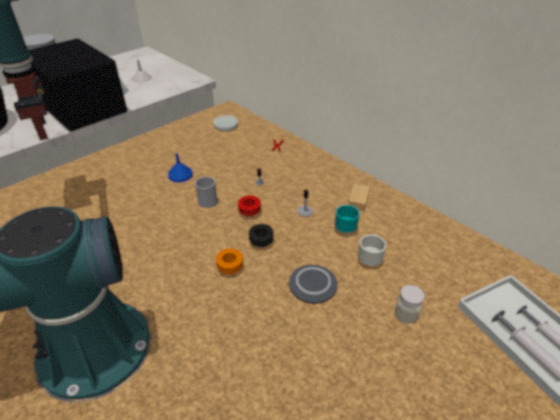

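View pics/top0.png

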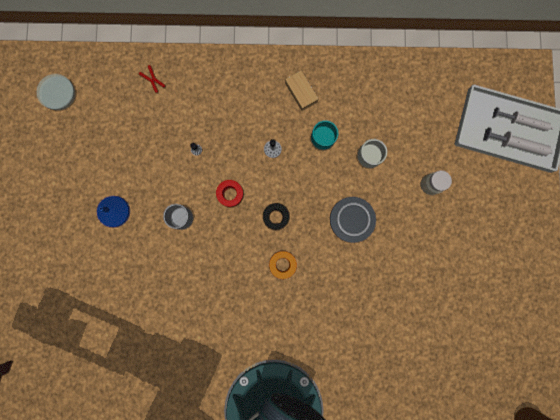

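View pics/wrist0.png

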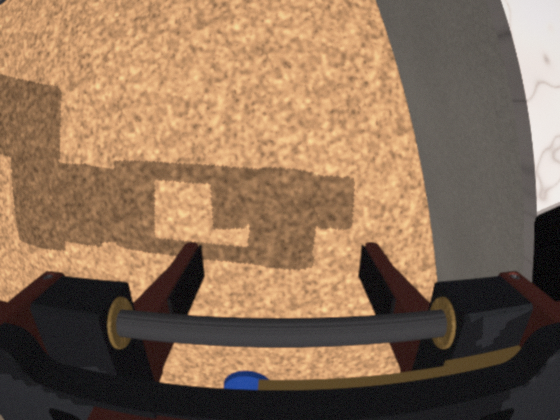

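The side view shows the beaker at (206,192), black collar at (261,235), white cup at (371,250), larger plate at (305,205), smaller plate at (259,178) and stand at (313,283).

What could be mistaken for what, in top-view pixels:
- **Beaker:** (178,216). The jar at (440,182) could be confused with it.
- **Collar:** black at (276,216). The red (230,193) and orange (283,265) ones are look-alikes.
- **Cup:** white at (373,153). The turquoise one (324,135) is a look-alike.
- **Plates:** larger at (273,149), smaller at (196,149).

Next I'll check these in close crops.

Run:
```python
import cv2
a=cv2.imread('pics/top0.png')[120:250,150:410];cv2.imwrite('pics/topz.png',cv2.resize(a,None,fx=3,fy=3,interpolation=cv2.INTER_CUBIC))
a=cv2.imread('pics/side0.png')[160:310,190:400];cv2.imwrite('pics/sidez.png',cv2.resize(a,None,fx=3.8,fy=3.8,interpolation=cv2.INTER_CUBIC))
```

```text
(no output)
```

View pics/topz.png

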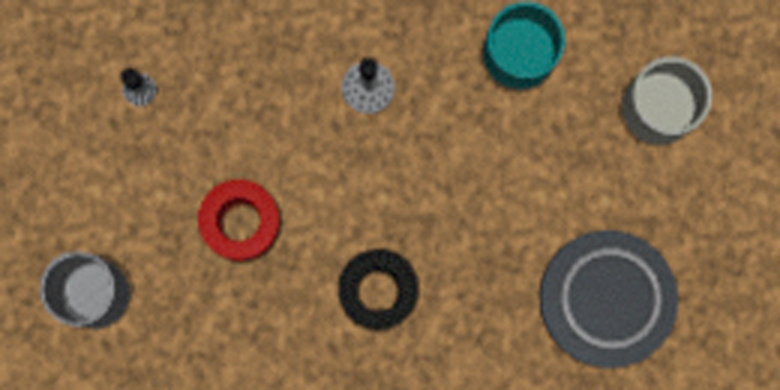

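View pics/sidez.png

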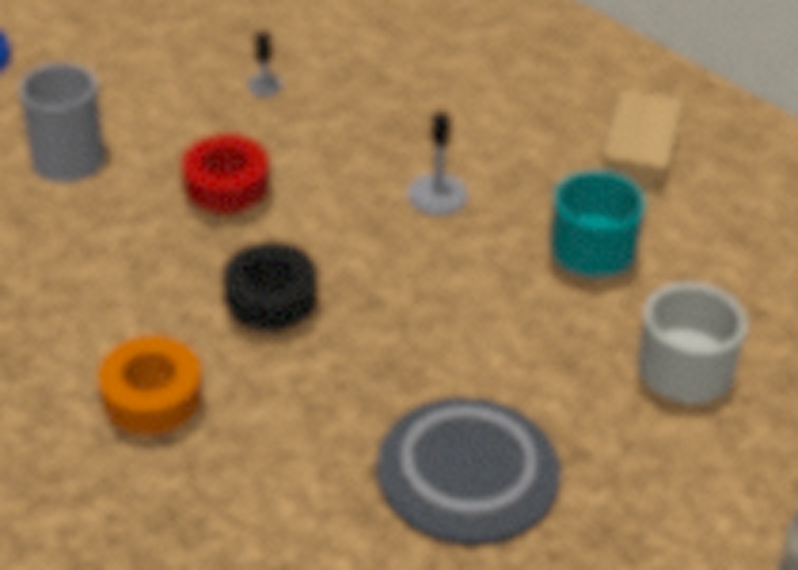

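The crops confirm it: the black collar is the one at zoom (378,290), the white cup at (671,97), and the plate with the bigger disc at (368,87). Now I'll triangulate rim and knob centres from the two views.

```bash
cat > h.py <<'E'
import numpy as np, cv2
from workcell import r
from scipy.spatial.transform import Rotation as Ro
def P(c): return c['K']@np.c_[c['R'],c['t']]
def tri(a,b,pa,pb):
    X=cv2.triangulatePoints(P(a),P(b),np.float64(pa),np.float64(pb)).ravel();X=X[:3]/X[3]
    f=lambda c:(lambda q:q[:2]/q[2])(P(c)@np.r_[X,1])
    return X,np.r_[f(a)-pa,f(b)-pb]
def pose():
    s=r.observe();R=Ro.from_euler('xyz',s['ee_rot']).as_matrix();return s,R
def fishray(c,uv):
    K=c['K'];d=np.float64([(uv[0]-K[0,2])/K[0,0],(uv[1]-K[1,2])/K[1,1]]);th=np.hypot(*d)
    v=np.r_[d/th*np.sin(th),np.cos(th)] if th>0 else np.array([0,0,1.])
    return -c['R'].T@c['t'],c['R'].T@v
def plane(c,uv,z,fish=True):
    if fish:o,v=fishray(c,uv)
    else:o=-c['R'].T@c['t'];v=c['R'].T@np.linalg.solve(c['K'],np.r_[uv,1.])
    return o+v*(z-o[2])/v[2]
E
python3 - <<'E'
from h import *
t=r.camera('top');s=r.camera('side')
T=lambda x,y:((x+.5)/3+150-.5,(y+.5)/3+120-.5)
S=lambda x,y:((x+.5)/3.8+190-.5,(y+.5)/3.8+160-.5)
for n,a,b in[('beakerrim',(80,290),(60,87)),('collartop',(378,290),(271,271)),('cuprim',(671,97),(693,318)),('knob',(369,70),(440,129)),('disc',(368,87),(437,193)),('ring',(611,297),(469,458)),('smknob',(132,78),(263,47))]:
    X,e=tri(t,s,T(*a),S(*b));print(n,X.round(4),e.round(1))
st,R=pose();print(R.round(3).tolist())
E
```

```text
beakerrim [0.4738 0.2403 0.0713] [ 0.2 -0.3 -0.3  0. ]
collartop [ 0.4793 -0.0005  0.0387] [ 0.3 -0.4 -0.4  0.1]
cuprim [ 0.6406 -0.2419  0.0601] [-0.  0.  0. -0.]
knob [0.6591 0.0101 0.0639] [-0.   0.   0.1 -0. ]
disc [6.599e-01 1.060e-02 1.000e-04] [-0.  0.  0. -0.]
ring [ 0.4763 -0.1993  0.0129] [-0.1  0.1  0.1 -0. ]
smknob [0.6559 0.2111 0.0369] [-0.1  0.2  0.1 -0. ]
[[-0.0, 0.292, 0.956], [-0.001, 0.956, -0.292], [-1.0, -0.001, -0.0]]
```

```bash
python3 -m inch '{"dp":[[0.9,-1,0],[0.9,-1,0],[0.9,-1,0],[0.9,-1,0],[0.9,-1,0],[0.9,-1,0],[0.9,-1,0],[0.9,-1,0],[0.9,-1,0],[0.9,-1,0]],"rot":[[0,0,0],[0,0,0],[0,0,0],[0,0,0],[0,0,0],[0,0,0],[0,0,0],[0,0,0],[0,0,0],[0,0,0]],"grip":[100,100,100,100,100,100,100,100,100,100]}' 30
python3 - <<'E'
from h import *
s,R=pose();print(s['time_s'],s['position'],R.round(3).tolist())
c=r.camera('wrist');cv2.imwrite('pics/w1.png',c['image'][:,:,::-1]);print((-c['R'].T@c['t']).round(3))
E
```

```text
time_s: 1.08
position: [0.4467, 0.2679, 0.2221]
ee_rot: [1.981, 1.566, 1.698]
force: [0.9, 0.6, 0.2]
gripper_width: 0.999
1.0833 [0.44672679 0.2678911  0.2220684 ] [[-0.001, 0.279, 0.96], [0.004, 0.96, -0.279], [-1.0, 0.004, -0.002]]
[0.371 0.29  0.385]
```

View pics/w1.png

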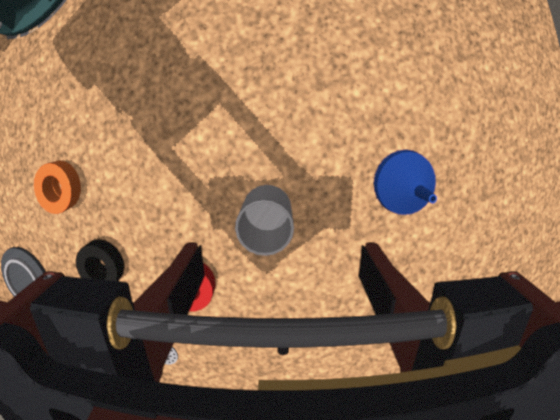

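The wrist view shows the beaker with its rim centre near (265,226) and nothing between the jaws. I'll compare its ray with the first estimate.

Run:
```python
from h import *
c=r.camera('wrist');a=c['image'][160:290,200:330];cv2.imwrite('pics/w1z.png',cv2.resize(a[:,:,::-1],None,fx=4.5,fy=4.5,interpolation=cv2.INTER_CUBIC))
for uv in[(236,228),(294,228),(265,200),(265,255),(265,227)]:print(uv,plane(c,uv,.075).round(4))
```

```text
(236, 228) [0.4709 0.2109 0.075 ]
(294, 228) [0.4875 0.2675 0.075 ]
(265, 200) [0.4511 0.248  0.075 ]
(265, 255) [0.5079 0.2304 0.075 ]
(265, 227) [0.4781 0.2396 0.075 ]
```

View pics/w1z.png

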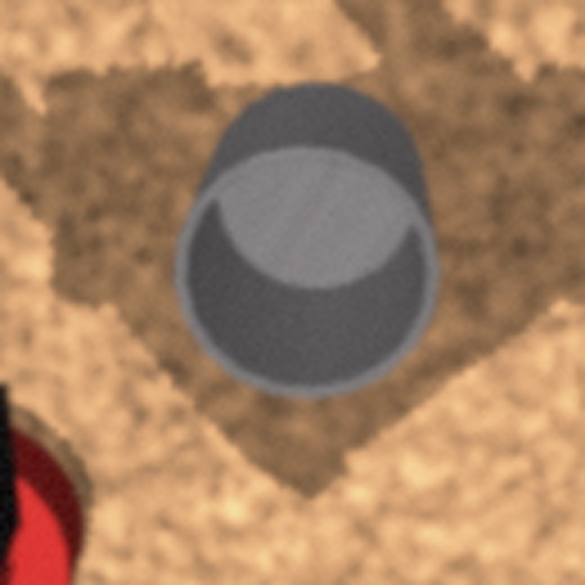

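```bash
python3 -m inch '{"dp":[[0.6,-0.6,0],[0.3,-0.3,-0.2],[0,0,-1],[0,0,-0.8],[0,0,0]],"rot":[[0,0,0],[0,0,0],[0,0,0],[0,0,0],[0,0,0]],"grip":[100,100,100,100,100]}'
python3 - <<'E'
from h import *
s,R=pose();print(s['time_s'],s['position'],R.round(3).tolist())
c=r.camera('wrist');a=c['image'][130:380,150:450];cv2.imwrite('pics/w2z.png',cv2.resize(a[:,:,::-1],None,fx=2.4,fy=2.4,interpolation=cv2.INTER_CUBIC))
E
```

```text
time_s: 1.6
position: [0.4794, 0.2379, 0.1612]
ee_rot: [1.179, 1.562, 0.885]
force: [-0.7, -0.4, 0.4]
gripper_width: 0.999
1.6 [0.4793926  0.23794203 0.16117179] [[0.005, 0.29, 0.957], [0.006, 0.957, -0.29], [-1.0, 0.008, 0.003]]
```

View pics/w2z.png

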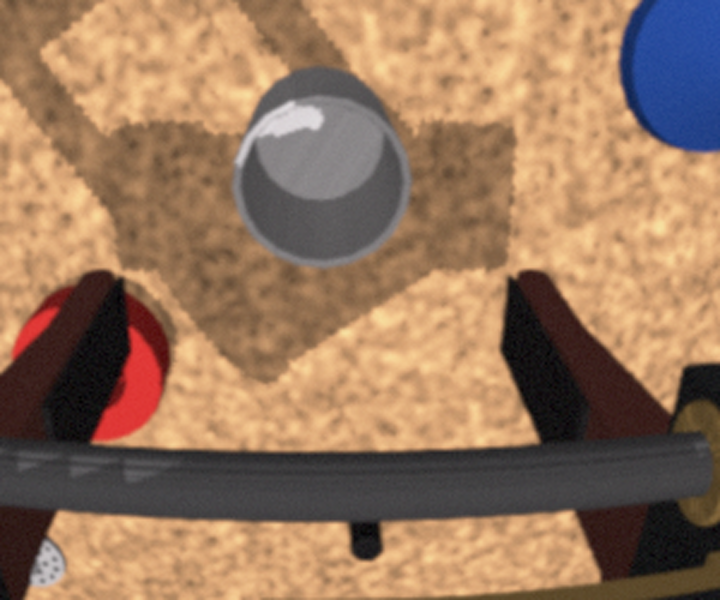

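The rim centre is now at crop (322,181), which is pixel (284,205). The red collar at the lower left is clear of the finger path.

Run:
```python
from h import *
c=r.camera('wrist');print(plane(c,(284,205.2),.075))
```

```text
[0.47271871 0.24473072 0.075     ]
```

```bash
python3 -m inch '{"dp":[[-0.2,0.17,-0.3],[0,0,-0.8],[0,0,-0.8],[0,0,-0.8],[0,0,-0.6],[0,0,-0.4],[0,0,-0.2],[0,0,0]],"rot":[[0,0,0],[0,0,0],[0,0,0],[0,0,0],[0,0,0],[0,0,0],[0,0,0],[0,0,0]],"grip":[100,100,100,100,100,100,100,100]}'
```

```text
time_s: 2.37
position: [0.4763, 0.2539, 0.0511]
ee_rot: [0.874, 1.541, 0.586]
force: [-0.8, -1.0, 1.0]
gripper_width: 1.001
```

```bash
cat > go.py <<'E'
import sys
from h import *
# usage: go.py x y z  -> remaining shift in dp units, tilt correction in rot units
s,R=pose();t=np.array([float(v) for v in sys.argv[1:4]]);p=s['position']
yaw=np.arctan2(R[1,1],R[0,1]) if len(sys.argv)<5 else float(sys.argv[4])
y=np.array([np.cos(yaw),np.sin(yaw),0]);x=np.array([0,0,-1.]);Rd=np.c_[x,y,np.cross(x,y)]
print('t',round(s['time_s'],2),'p',p.round(4),'dp',((t-p)/.03).round(2),'rot',(np.degrees(Ro.from_matrix(Rd@R.T).as_rotvec())/6).round(2),'yaw',round(yaw,3),'F',np.round(s['force'],1),'w',round(s['gripper_width'],3))
E
python3 go.py .473 .243 .03
```

```text
t 2.37 p [0.4763 0.2539 0.0511] dp [-0.11 -0.36 -0.7 ] rot [-0.16  0.23  0.  ] yaw 1.283 F [-0.8 -1.   1. ] w 1.001
```

```bash
python3 -m inch '{"dp":[[-0.11,-0.36,0],[0,0,0]],"rot":[[-0.16,0.23,0],[0,0,0]],"grip":[100,100]}'; python3 go.py .473 .243 .03
```

```text
time_s: 2.53
position: [0.4727, 0.2445, 0.0524]
ee_rot: [0.041, 1.57, -0.245]
force: [1.1, 0.3, 0.1]
gripper_width: 0.998
t 2.53 p [0.4727 0.2445 0.0524] dp [ 0.01 -0.05 -0.75] rot [0.   0.01 0.  ] yaw 1.285 F [1.1 0.3 0.1] w 0.998
```

```bash
python3 -m inch '{"dp":[[0,-0.05,-0.4],[0,0,-0.3],[0,0,0]],"rot":[[0,0,0],[0,0,0],[0,0,0]],"grip":[100,100,100]}'; python3 go.py .473 .243 .03;  python3 -m inch '{"dp":[[0,0,0],[0,0,0],[0,0,0],[0,0,0],[0,0,0],[0,0,0]],"rot":[[0,0,0],[0,0,0],[0,0,0],[0,0,0],[0,0,0],[0,0,0]],"grip":[40,40,40,40,40,40]}' 30; python3 go.py .473 .243 .03
```

```text
time_s: 2.78
position: [0.4758, 0.2456, 0.0345]
ee_rot: [0.678, 1.561, 0.392]
force: [-0.3, 0.3, 0.6]
gripper_width: 0.999
t 2.78 p [0.4758 0.2456 0.0345] dp [-0.09 -0.09 -0.15] rot [-0.04  0.09  0.  ] yaw 1.285 F [-0.3  0.3  0.6] w 0.999
time_s: 3.28
position: [0.4764, 0.2467, 0.0364]
ee_rot: [0.699, 1.558, 0.413]
force: [-0.1, -0.2, -1.4]
gripper_width: 0.687
t 3.28 p [0.4764 0.2467 0.0364] dp [-0.11 -0.12 -0.21] rot [-0.05  0.11  0.  ] yaw 1.285 F [-0.1 -0.2 -1.4] w 0.687
```

```bash
python3 -m inch '{"dp":[[0,0,0],[0,0,0],[0,0,0.5],[0,0,0.8],[0,0,0.8],[0,0,0.8],[0,0,0.3],[0,0,0]],"rot":[[0,0,0],[0,0,0],[0,0,0],[0,0,0],[0,0,0],[0,0,0],[0,0,0],[0,0,0]],"grip":[40,40,40,40,40,40,40,40]}' 30; python3 go.py .473 .243 .03;python3 - <<'E'
from h import *
c=r.camera('side');a=c['image'][100:320,120:400];cv2.imwrite('pics/s3.png',cv2.resize(a[:,:,::-1],None,fx=2.6,fy=2.6,interpolation=cv2.INTER_CUBIC))
E
```

```text
time_s: 3.95
position: [0.4729, 0.2455, 0.1332]
ee_rot: [0.878, 1.565, 0.591]
force: [-0.1, -0.5, -2.6]
gripper_width: 0.69
t 3.95 p [0.4729 0.2455 0.1332] dp [ 0.   -0.08 -3.44] rot [-0.03  0.04  0.  ] yaw 1.284 F [-0.1 -0.5 -2.6] w 0.69
```

View pics/s3.png

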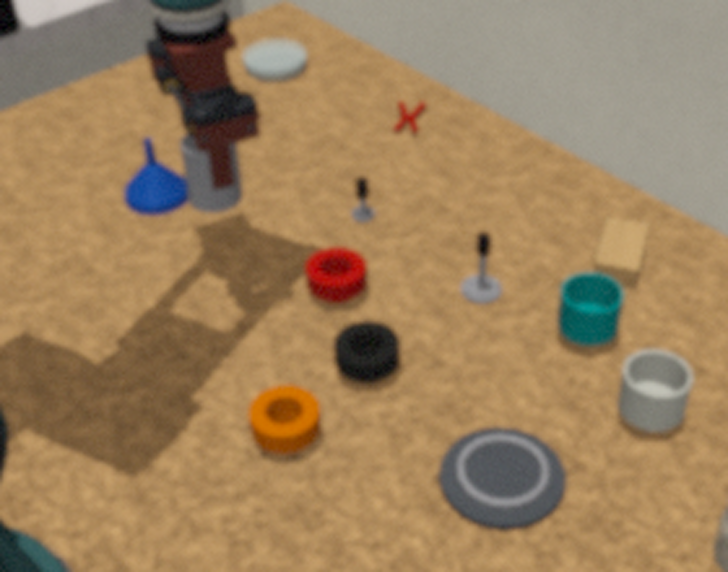

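```bash
python3 -m inch '{"dp":[[0,-0.5,0.3],[0,-1,0.2],[0,-1,0],[0,-1,0],[0,-1,0],[0,-1,0],[0,-1,0],[0,-1,0],[0,-1,0],[0,-1,0]],"rot":[[0,0,0],[0,0,0],[0,0,0],[0,0,0],[0,0,0],[0,0,0],[0,0,0],[0,0,0],[0,0,0],[0,0,0]],"grip":[40,40,40,40,40,40,40,40,40,40]}'; python3 go.py .476 -.2 .13 1.284
```

```text
time_s: 4.83
position: [0.4636, -0.0453, 0.1337]
ee_rot: [3.003, 1.557, 2.726]
force: [0.6, -0.3, -2.2]
gripper_width: 0.691
t 4.83 p [ 0.4636 -0.0453  0.1337] dp [ 0.41 -5.16 -0.12] rot [-0.06 -0.12 -0.09] yaw 1.284 F [ 0.6 -0.3 -2.2] w 0.691
```

```bash
python3 -m inch '{"dp":[[0.1,-1,0.1],[0.1,-1,0.1],[0.1,-0.9,0],[0.1,-0.5,0],[0.1,-0.3,0],[0,0,0]],"rot":[[-0.06,-0.12,-0.09],[0,0,0],[0,0,0],[0,0,0],[0,0,0],[0,0,0]],"grip":[40,40,40,40,40,40]}'; python3 go.py .478 -.2 .13 1.284
```

```text
time_s: 5.33
position: [0.4731, -0.1661, 0.1303]
ee_rot: [-3.057, 1.559, 2.933]
force: [-0.2, 0.7, -1.0]
gripper_width: 0.689
t 5.33 p [ 0.4731 -0.1661  0.1303] dp [ 0.16 -1.13 -0.01] rot [-0.02 -0.11  0.06] yaw 1.284 F [-0.2  0.7 -1. ] w 0.689
```

```bash
python3 -m inch '{"dp":[[0.1,-0.6,0],[0.06,-0.5,0],[0,0,0]],"rot":[[-0.02,-0.11,0.06],[0,0,0],[0,0,0]],"grip":[40,40,40]}'; python3 go.py .478 -.2 .13 1.284
python3 - <<'E'
from h import *
for n in('wrist','side','top'):
    c=r.camera(n);cv2.imwrite(f'pics/{n}4.png',c['image'][:,:,::-1])
E
```

```text
time_s: 5.58
position: [0.4761, -0.1971, 0.1272]
ee_rot: [2.721, 1.564, 2.435]
force: [0.5, -0.4, -2.2]
gripper_width: 0.687
t 5.58 p [ 0.4761 -0.1971  0.1272] dp [ 0.06 -0.1   0.09] rot [-0.05 -0.05 -0.  ] yaw 1.284 F [ 0.5 -0.4 -2.2] w 0.687
```

View pics/wrist4.png

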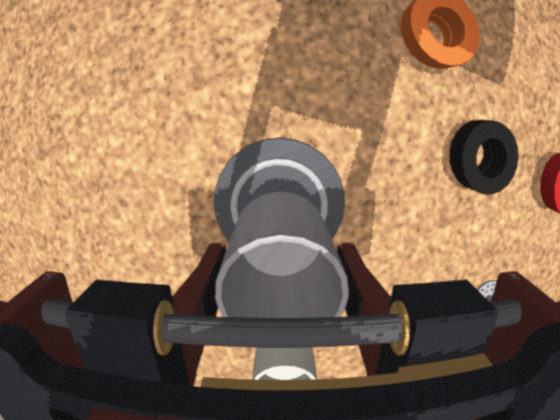

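View pics/side4.png

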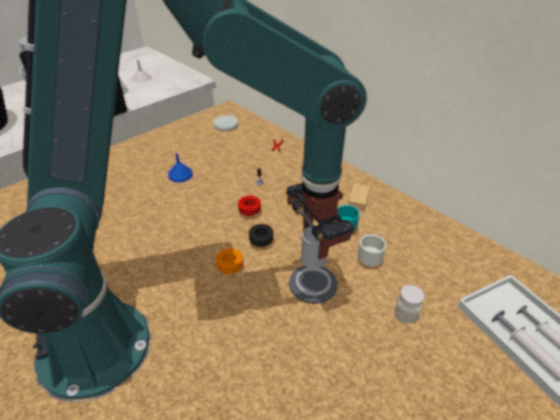

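The wrist view shows the held beaker above the stand. The disc edges are at (214,196), (345,196) and (280,138). The rim edges are at (216,283), (350,283) and (283,235).

```bash
cat >> h.py <<'E'
def circ(pts):
    p=np.array(pts)[:,:2];A=np.c_[2*p,np.ones(len(p))];s=np.linalg.lstsq(A,(p**2).sum(1),rcond=None)[0]
    return s[:2],np.sqrt(s[2]+s[:2]@s[:2])
E
python3 - <<'E'
from h import *
c=r.camera('wrist');im=c['image']
a=im[125:345,190:370];cv2.imwrite('pics/w4z.png',cv2.resize(a[:,:,::-1],None,fx=2.7,fy=2.7,interpolation=cv2.INTER_CUBIC))
print(circ([plane(c,u,.010) for u in[(214,196),(345,196),(280,138)]]))
print(circ([plane(c,u,.166) for u in[(216,283),(350,283),(283,235)]]))
E
```

```text
(array([ 0.47329908, -0.19408571]), np.float64(0.059529797929611994))
(array([ 0.47477603, -0.19311099]), np.float64(0.030539104431137807))
```

View pics/w4z.png

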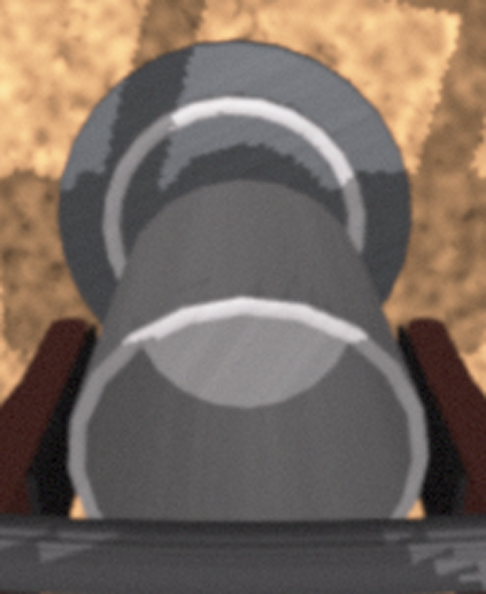

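The beaker and stand centres agree to within 2 mm and both radii come out right (59.5 and 30.5 mm). I'll lower to about 10 mm above the floor, then recheck.

```bash
python3 -m inch '{"dp":[[-0.05,-0.03,-0.6],[0,0,-0.6],[0,0,-0.5],[0,0,-0.3],[0,0,0]],"rot":[[-0.05,-0.05,0],[0,0,0],[0,0,0],[0,0,0],[0,0,0]],"grip":[40,40,40,40,40]}'; python3 go.py .4746 -.198 .047 1.284
```

```text
time_s: 6.2
position: [0.4747, -0.1916, 0.0672]
ee_rot: [0.336, 1.569, 0.054]
force: [0.1, -0.4, -1.8]
gripper_width: 0.69
t 6.2 p [ 0.4747 -0.1916  0.0672] dp [-0.   -0.21 -0.67] rot [-0.    0.02 -0.05] yaw 1.284 F [ 0.1 -0.4 -1.8] w 0.69
```

```bash
python3 -m inch '{"dp":[[0,-0.21,0],[0,0,-0.25],[0,0,-0.1],[0,0,0]],"rot":[[0,0,0],[0,0,0],[0,0,0],[0,0,0]],"grip":[40,40,40,40]}'; python3 go.py .4746 -.198 .047 1.284
```

```text
time_s: 6.53
position: [0.4758, -0.198, 0.0574]
ee_rot: [0.104, 1.567, -0.176]
force: [0.1, 0.2, -2.1]
gripper_width: 0.688
t 6.53 p [ 0.4758 -0.198   0.0574] dp [-0.04  0.   -0.35] rot [ 0.01  0.04 -0.06] yaw 1.284 F [ 0.1  0.2 -2.1] w 0.688
```

```bash
python3 -m inch '{"dp":[[-0.04,0,-0.2],[0,0,-0.15],[0,0,-0.1],[0,0,0]],"rot":[[0,0,0],[0,0,0],[0,0,0],[0,0,0]],"grip":[40,40,40,40]}'; python3 go.py .4746 -.198 .047 1.284
```

```text
time_s: 6.87
position: [0.4761, -0.2, 0.0455]
ee_rot: [-0.235, 1.563, -0.516]
force: [-0.6, 0.1, -2.6]
gripper_width: 0.69
t 6.87 p [ 0.4761 -0.2     0.0455] dp [-0.05  0.07  0.05] rot [ 0.04  0.07 -0.06] yaw 1.284 F [-0.6  0.1 -2.6] w 0.69
```

```bash
python3 -m inch '{"dp":[[-0.05,0.05,-0.1],[0,0,-0.05],[0,0,0]],"rot":[[0.04,0.07,0],[0,0,0],[0,0,0]],"grip":[40,40,40]}'; python3 go.py .4746 -.198 .045 1.284
```

```text
time_s: 7.12
position: [0.4763, -0.2001, 0.0452]
ee_rot: [-0.399, 1.566, -0.679]
force: [0.5, 0.1, -3.0]
gripper_width: 0.69
t 7.12 p [ 0.4763 -0.2001  0.0452] dp [-0.06  0.07 -0.01] rot [ 0.03  0.04 -0.06] yaw 1.284 F [ 0.5  0.1 -3. ] w 0.69
```

```bash
python3 -m inch '{"dp":[[-0.05,0.05,-0.15],[0,0,-0.15]],"rot":[[0.04,0.07,0],[0,0,0]],"grip":[40,40]}'; python3 go.py .4746 -.198 .045 1.284;python3 - <<'E'
from h import *
for n in('wrist','side'):
    c=r.camera(n);cv2.imwrite(f'pics/{n}5.png',c['image'][:,:,::-1])
a=c['image'][180:310,240:400];cv2.imwrite('pics/s5z.png',cv2.resize(a[:,:,::-1],None,fx=4,fy=4,interpolation=cv2.INTER_CUBIC))
E
```

```text
time_s: 7.28
position: [0.4777, -0.2005, 0.0412]
ee_rot: [-0.602, 1.567, -0.882]
force: [-7.2, 7.9, 41.1]
gripper_width: 0.69
t 7.28 p [ 0.4777 -0.2005  0.0412] dp [-0.1   0.08  0.13] rot [ 0.03  0.02 -0.06] yaw 1.284 F [-7.2  7.9 41.1] w 0.69
```

View pics/wrist5.png

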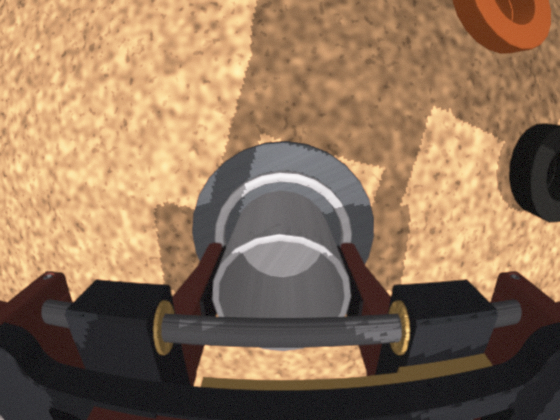

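View pics/s5z.png

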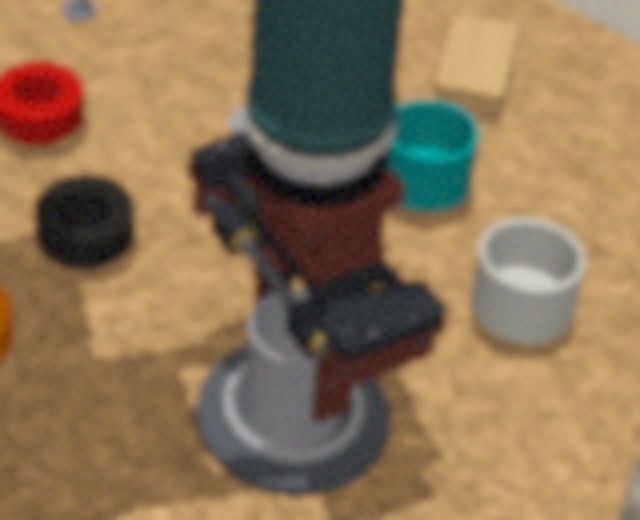

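The beaker touched down inside the ring at 41 N, well under 120 N, but I'll use gentler steps from here. Releasing.

```bash
python3 -m inch '{"dp":[[0,0,0.1],[0,0,0],[0,0,0],[0,0,0],[0,0,0]],"rot":[[0,0,0],[0,0,0],[0,0,0],[0,0,0],[0,0,0]],"grip":[40,100,100,100,100]}'; python3 go.py .4746 -.198 .2 1.284;  python3 -m inch '{"dp":[[0,0,0.4],[0,0,0.6],[0,0,0.8],[0,0,1],[0,0,1],[0,0,1],[0,0,0.5],[0,0,0]],"rot":[[0,0,0],[0,0,0],[0,0,0],[0,0,0],[0,0,0],[0,0,0],[0,0,0],[0,0,0]],"grip":[100,100,100,100,100,100,100,100]}'; python3 go.py .4746 -.198 .2 1.284
python3 - <<'E'
from h import *
c=r.camera('wrist');cv2.imwrite('pics/w6.png',c['image'][:,:,::-1])
c=r.camera('side');a=c['image'][180:310,240:400];cv2.imwrite('pics/s6z.png',cv2.resize(a[:,:,::-1],None,fx=4,fy=4,interpolation=cv2.INTER_CUBIC))
E
```

```text
time_s: 7.8
position: [0.4792, -0.2012, 0.0445]
ee_rot: [-0.385, 1.564, -0.665]
force: [0.1, 0.6, 0.1]
gripper_width: 0.955
t 7.8 p [ 0.4792 -0.2012  0.0445] dp [-0.15  0.11  5.18] rot [ 0.04  0.05 -0.06] yaw 1.284 F [0.1 0.6 0.1] w 0.955
time_s: 8.47
position: [0.4747, -0.1988, 0.2042]
ee_rot: [3.059, 1.564, 2.778]
force: [0.3, 0.8, 0.4]
gripper_width: 1.0
t 8.47 p [ 0.4747 -0.1988  0.2042] dp [-0.    0.03 -0.14] rot [-0.02 -0.06 -0.06] yaw 1.284 F [0.3 0.8 0.4] w 1.0
```

View pics/w6.png

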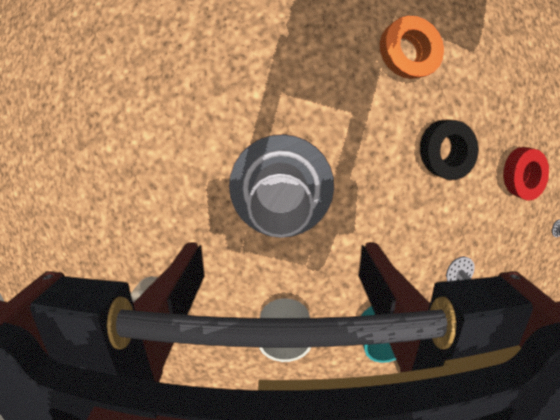

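View pics/s6z.png

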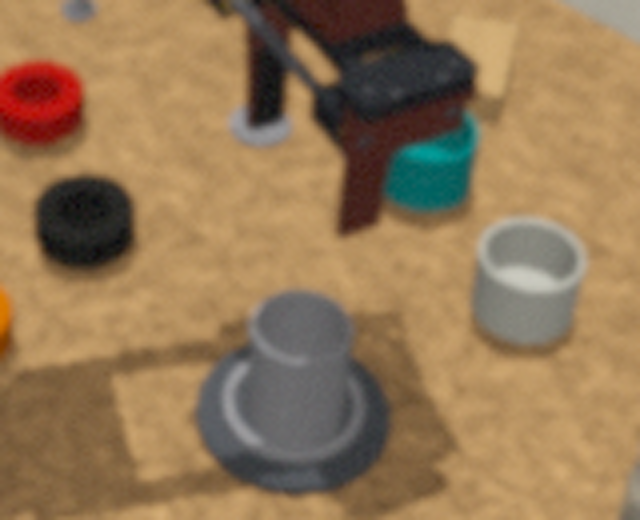

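The beaker stands upright inside the ring. Its rim is at about (282,206) in the wrist view, and the black collar's top is at about (449,150). Next, closer measurements of both.

Run:
```python
from h import *
c=r.camera('wrist');im=c['image']
a=im[120:250,220:350];b=im[100:200,400:500]
f=lambda x:cv2.resize(x[:,:,::-1],(390,390),interpolation=cv2.INTER_CUBIC)
cv2.imwrite('pics/w6z.png',np.hstack([f(a),f(b)]))
# collar: dark mask
g=im[100:200,400:500].max(2);m=(g<62).astype(np.uint8);n,l,st,ce=cv2.connectedComponentsWithStats(m);print(st[:,:].tolist())
```

```text
[[0, 0, 100, 100, 7499], [21, 22, 57, 60, 2501]]
```

View pics/w6z.png

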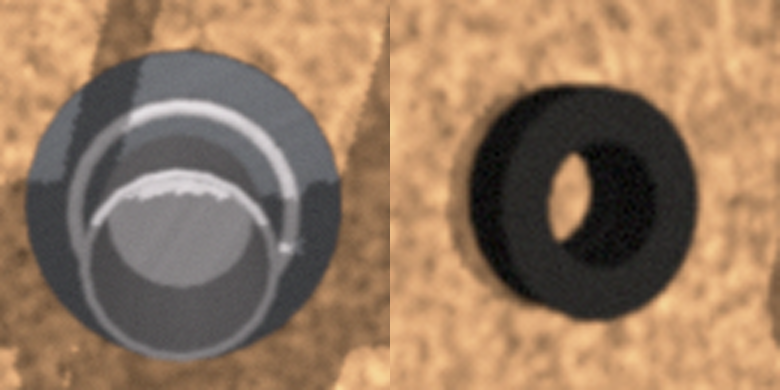

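Run:
```python
from h import *
c=r.camera('wrist')
L=lambda x,y:((x+.5)/3+219.5,(y+.5)/3+119.5);Q=lambda x,y:((x-389.5)/3.9+399.5,(y+.5)/3.9+99.5)
print(circ([plane(c,L(*u),.085) for u in[(81,265),(279,265),(180,171),(180,359)]]))
print(circ([plane(c,L(*u),.010) for u in[(25,195),(342,195),(185,49)]]))
print(circ([plane(c,Q(*u),.040) for u in[(503,203),(697,203),(600,86),(600,321)]]))
print(circ([plane(c,Q(*u),.040) for u in[(547,204),(656,204),(601,140),(601,269)]]))
```

```text
(array([ 0.47318908, -0.19774473]), np.float64(0.02928068867555837))
(array([ 0.47215915, -0.19609857]), np.float64(0.05941911011739439))
(array([0.47625032, 0.0017361 ]), np.float64(0.03347669990745255))
(array([0.47619424, 0.00126446]), np.float64(0.018563383745919045))
```

```bash
python3 -m inch '{"dp":[[0,0.6,-0.2],[0,1,-0.4],[0,1,-0.4],[0,1,-0.4],[0,1,-0.4],[0,0.9,-0.3],[0,0.5,0],[0,0.2,0],[0,0,0]],"rot":[[0,0,0],[0,0,0],[0,0,0],[0,0,0],[0,0,0],[0,0,0],[0,0,0],[0,0,0],[0,0,0]],"grip":[100,100,100,100,100,100,100,100,100]}'; python3 go.py .477 .0005 .07 1.284
```

```text
time_s: 9.42
position: [0.4604, -0.0036, 0.1192]
ee_rot: [-3.131, 1.531, 2.866]
force: [0.4, -0.3, -0.6]
gripper_width: 1.001
t 9.42 p [ 0.4604 -0.0036  0.1192] dp [ 0.55  0.14 -1.64] rot [-0.1  -0.37 -0.01] yaw 1.284 F [ 0.4 -0.3 -0.6] w 1.001
```

```bash
python3 -m inch '{"dp":[[0.55,0.14,0],[0,0,0]],"rot":[[-0.1,-0.37,0],[0,0,0]],"grip":[100,100]}'; python3 go.py .477 .0005 .07 1.284
```

```text
time_s: 9.58
position: [0.4761, 0.0, 0.1174]
ee_rot: [-2.821, 1.568, -3.105]
force: [1.0, -0.5, 0.4]
gripper_width: 1.003
t 9.58 p [0.4761 0.     0.1174] dp [ 0.03  0.02 -1.58] rot [ 0.   -0.02 -0.02] yaw 1.284 F [ 1.  -0.5  0.4] w 1.003
```

```bash
python3 -m inch '{"dp":[[0,0,-0.6],[0,0,-0.6],[0,0,-0.3],[0,0,0]],"rot":[[0,0,0],[0,0,0],[0,0,0],[0,0,0]],"grip":[100,100,100,100]}'; python3 go.py .477 .0005 .012 1.284
```

```text
time_s: 9.92
position: [0.4762, -0.0039, 0.0711]
ee_rot: [-2.515, 1.567, -2.801]
force: [-1.2, 0.1, -0.2]
gripper_width: 0.999
t 9.92 p [ 0.4762 -0.0039  0.0711] dp [ 0.03  0.15 -1.97] rot [ 0.01 -0.03 -0.01] yaw 1.284 F [-1.2  0.1 -0.2] w 0.999
```

```bash
python3 -m inch '{"dp":[[0.03,0.15,0],[0,0.05,-0.6],[0,0.05,-0.3],[0,0,0]],"rot":[[0,-0.03,0],[0,0,0],[0,0,0],[0,0,0]],"grip":[100,100,100,100]}'; python3 go.py .477 .0005 .012 1.284
python3 - <<'E'
from h import *
c=r.camera('wrist');a=c['image'][150:400,130:430];cv2.imwrite('pics/w7.png',cv2.resize(a[:,:,::-1],None,fx=2,fy=2))
E
```

```text
time_s: 10.25
position: [0.4782, 0.002, 0.0449]
ee_rot: [-0.898, 1.569, -1.187]
force: [-0.8, 0.4, 0.6]
gripper_width: 1.004
t 10.25 p [0.4782 0.002  0.0449] dp [-0.04 -0.05 -1.1 ] rot [0.02 0.01 0.02] yaw 1.284 F [-0.8  0.4  0.6] w 1.004
```

View pics/w7.png

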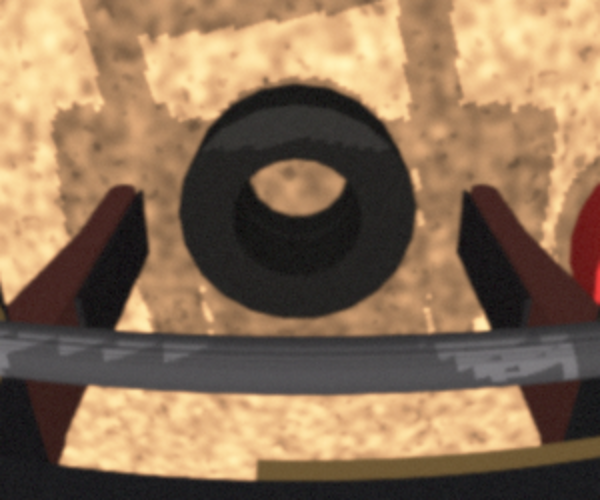

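```bash
python3 -m inch '{"dp":[[-0.04,-0.05,-0.5],[0,0,-0.4],[0,0,0]],"rot":[[0.02,0,0],[0,0,0],[0,0,0]],"grip":[100,100,100]}'; python3 go.py .477 .0005 .010 1.284
```

```text
time_s: 10.55
position: [0.4795, 0.0001, 0.0205]
ee_rot: [0.236, 1.565, -0.051]
force: [-0.2, -0.0, 0.5]
gripper_width: 1.002
t 10.55 p [4.795e-01 1.000e-04 2.050e-02] dp [-0.08  0.01 -0.35] rot [0.   0.05 0.01] yaw 1.284 F [-0.2 -0.   0.5] w 1.002
```

```bash
python3 -m inch '{"dp":[[-0.08,0,-0.25],[0,0,-0.05],[0,0,0],[0,0,0],[0,0,0],[0,0,0],[0,0,0]],"rot":[[0,0.05,0],[0,0,0],[0,0,0],[0,0,0],[0,0,0],[0,0,0],[0,0,0]],"grip":[100,100,50,50,50,50,50]}' 25; python3 go.py .477 .0005 .010 1.284
```

```text
time_s: 11.13
position: [0.479, -0.0, 0.0142]
ee_rot: [0.05, 1.567, -0.237]
force: [1.0, 0.4, -0.7]
gripper_width: 0.794
t 11.13 p [ 0.479  -0.      0.0142] dp [-0.07  0.02 -0.14] rot [0.01 0.04 0.01] yaw 1.284 F [ 1.   0.4 -0.7] w 0.794
```

```bash
python3 -m inch '{"dp":[[0,0,0],[0,0,0.4],[0,0,0.8],[0,0,1],[0,0,1],[0,0,1],[0,0,0.5],[0,0,0]],"rot":[[0,0,0],[0,0,0],[0,0,0],[0,0,0],[0,0,0],[0,0,0],[0,0,0],[0,0,0]],"grip":[50,50,50,50,50,50,50,50]}'; python3 go.py .477 -.2 .15 1.284
```

```text
time_s: 11.8
position: [0.475, 0.0005, 0.1598]
ee_rot: [-2.872, 1.568, 3.124]
force: [1.4, -0.5, -1.6]
gripper_width: 0.797
t 11.8 p [0.475  0.0005 0.1598] dp [ 0.07 -6.68 -0.33] rot [-0.   -0.03  0.01] yaw 1.284 F [ 1.4 -0.5 -1.6] w 0.797
```

```bash
python3 -m inch '{"dp":[[0,-0.6,0],[0,-1,0.1],[0,-1,0.1],[0,-1,0.1],[0,-1,0.1],[0,-0.8,0.1],[0,-0.5,0],[0,0,0]],"rot":[[0,0,0],[0,0,0],[0,0,0],[0,0,0],[0,0,0],[0,0,0],[0,0,0],[0,0,0]],"grip":[50,50,50,50,50,50,50,50]}'; python3 go.py .475 -.2 .15 1.284
```

```text
time_s: 12.47
position: [0.4713, -0.1818, 0.1692]
ee_rot: [3.045, 1.564, 2.762]
force: [0.7, -0.6, -0.6]
gripper_width: 0.796
t 12.47 p [ 0.4713 -0.1818  0.1692] dp [ 0.12 -0.61 -0.64] rot [-0.02 -0.06 -0.04] yaw 1.284 F [ 0.7 -0.6 -0.6] w 0.796
```

```bash
python3 -m inch '{"dp":[[0.15,-0.58,-0.3],[0,0,0],[0,0,0]],"rot":[[-0.02,-0.06,-0.04],[0,0,0],[0,0,0]],"grip":[50,50,50]}'; python3 go.py .476 -.1993 .15 1.284
python3 - <<'E'
from h import *
c=r.camera('wrist');a=c['image'][130:380,150:400];cv2.imwrite('pics/w8.png',cv2.resize(a[:,:,::-1],None,fx=2.4,fy=2.4))
c=r.camera('side');a=c['image'][180:310,240:400];cv2.imwrite('pics/s8z.png',cv2.resize(a[:,:,::-1],None,fx=4,fy=4,interpolation=cv2.INTER_CUBIC))
E
```

```text
time_s: 12.72
position: [0.4738, -0.1984, 0.1566]
ee_rot: [2.637, 1.565, 2.346]
force: [-0.6, 0.2, -1.2]
gripper_width: 0.799
t 12.72 p [ 0.4738 -0.1984  0.1566] dp [ 0.07 -0.03 -0.22] rot [-0.04 -0.04  0.03] yaw 1.284 F [-0.6  0.2 -1.2] w 0.799
```

View pics/w8.png

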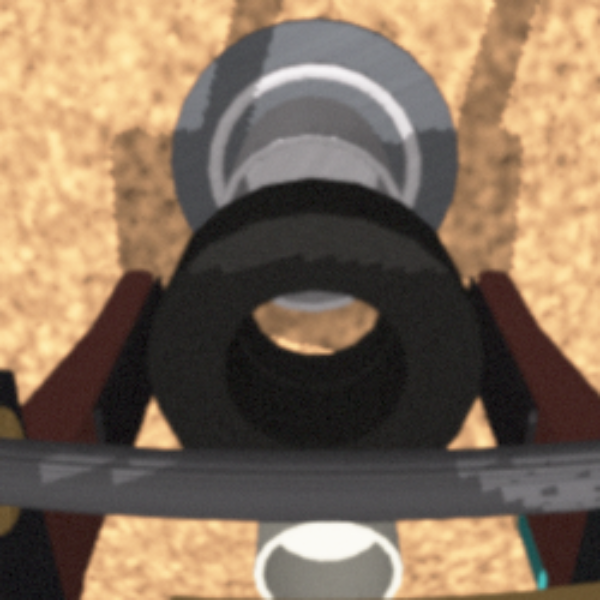

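View pics/s8z.png

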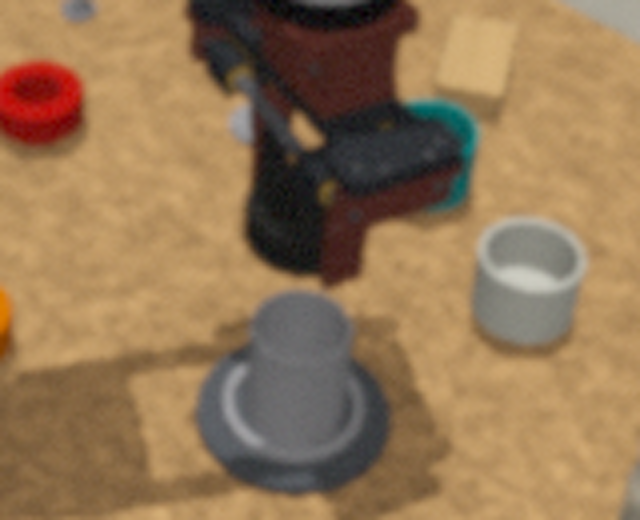

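Run:
```python
from h import *
c=r.camera('wrist');L=lambda x,y:((x+.5)/2.4+149.5,(y+.5)/2.4+129.5)
print(circ([plane(c,L(*u),.1824) for u in[(148,360),(483,360),(315,212)]]))
a=[plane(c,L(*u),.1824)[:2] for u in[(225,365),(408,365)]];print(a,(a[0]+a[1])/2,np.linalg.norm(a[0]-a[1]))
print(circ([plane(c,L(*u),.010) for u in[(172,155),(458,155),(314,19)]]),plane(c,L(312,137),.085))
```

```text
(array([ 0.47365806, -0.19716097]), np.float64(0.03402468493373841))
[array([ 0.46680371, -0.21410366]), array([ 0.47734644, -0.17889789])] [ 0.47207508 -0.19650077] 0.03675044410068613
(array([ 0.4739629 , -0.19666917]), np.float64(0.059187503826795065)) [ 0.44730637 -0.19005603  0.085     ]
```

```bash
python3 -m inch '{"dp":[[0.06,-0.03,-0.4],[0,0,-0.5],[0,0,-0.2],[0,0,0]],"rot":[[-0.04,-0.04,0.03],[0,0,0],[0,0,0],[0,0,0]],"grip":[50,50,50,50]}'; python3 go.py .4755 -.1993 .086 1.284
```

```text
time_s: 13.2
position: [0.4769, -0.1958, 0.1248]
ee_rot: [-0.138, 1.567, -0.42]
force: [-0.6, -0.1, -1.1]
gripper_width: 0.796
t 13.2 p [ 0.4769 -0.1958  0.1248] dp [-0.05 -0.12 -1.29] rot [ 0.02  0.03 -0.05] yaw 1.284 F [-0.6 -0.1 -1.1] w 0.796
```

```bash
python3 -m inch '{"dp":[[-0.05,-0.12,-0.1],[0,-0.05,-0.4],[0,0,-0.2],[0,0,0]],"rot":[[0.02,0.03,-0.05],[0,0,0],[0,0,0],[0,0,0]],"grip":[50,50,50,50]}'; python3 go.py .4755 -.1993 .086 1.284
```

```text
time_s: 13.53
position: [0.4763, -0.2004, 0.1048]
ee_rot: [0.224, 1.569, -0.062]
force: [-0.5, -0.7, -2.0]
gripper_width: 0.793
t 13.53 p [ 0.4763 -0.2004  0.1048] dp [-0.03  0.04 -0.63] rot [ 0.    0.02 -0.01] yaw 1.284 F [-0.5 -0.7 -2. ] w 0.793
```

```bash
python3 -m inch '{"dp":[[-0.03,0.04,-0.25],[0,0,-0.15],[0,0,0]],"rot":[[0,0,0],[0,0,0],[0,0,0]],"grip":[50,50,50]}'; python3 go.py .4755 -.1993 .086 1.284
```

```text
time_s: 13.78
position: [0.476, -0.1996, 0.0929]
ee_rot: [-0.004, 1.568, -0.29]
force: [-0.4, -0.1, -1.0]
gripper_width: 0.789
t 13.78 p [ 0.476  -0.1996  0.0929] dp [-0.02  0.01 -0.23] rot [ 0.01  0.03 -0.01] yaw 1.284 F [-0.4 -0.1 -1. ] w 0.789
```

```bash
python3 -m inch '{"dp":[[0,0,-0.15],[0,0,-0.1],[0,0,0]],"rot":[[0,0,0],[0,0,0],[0,0,0]],"grip":[50,50,50]}'; python3 go.py .4755 -.1993 .086 1.284; python3 -m inch '{"dp":[[0,0,-0.1]],"rot":[[0,0,0]],"grip":[50]}'; python3 go.py .4755 -.1993 .086 1.284
```

```text
time_s: 14.03
position: [0.4761, -0.1997, 0.085]
ee_rot: [-0.028, 1.567, -0.314]
force: [-0.1, 0.1, -1.4]
gripper_width: 0.794
t 14.03 p [ 0.4761 -0.1997  0.085 ] dp [-0.02  0.01  0.03] rot [ 0.01  0.03 -0.01] yaw 1.284 F [-0.1  0.1 -1.4] w 0.794
time_s: 14.12
position: [0.4768, -0.1999, 0.0836]
ee_rot: [-0.059, 1.566, -0.344]
force: [-5.5, 3.7, 36.2]
gripper_width: 0.795
t 14.12 p [ 0.4768 -0.1999  0.0836] dp [-0.04  0.02  0.08] rot [ 0.02  0.05 -0.01] yaw 1.284 F [-5.5  3.7 36.2] w 0.795
```

Contact came at the expected seated height of about 84 mm. Releasing and lifting, then a check.

```bash
python3 -m inch '{"dp":[[0,0,0.05],[0,0,0],[0,0,0],[0,0,0],[0,0,0.3],[0,0,0.6],[0,0,0.8],[0,0,0.8],[0,0,0.4],[0,0,0]],"rot":[[0,0,0],[0,0,0],[0,0,0],[0,0,0],[0,0,0],[0,0,0],[0,0,0],[0,0,0],[0,0,0],[0,0,0]],"grip":[50,100,100,100,100,100,100,100,100,100]}'; python3 go.py .4755 -.1993 .2 1.284
python3 - <<'E'
from h import *
c=r.camera('wrist');cv2.imwrite('pics/w9.png',c['image'][:,:,::-1])
c=r.camera('side');a=c['image'][180:310,240:400];cv2.imwrite('pics/s9z.png',cv2.resize(a[:,:,::-1],None,fx=4,fy=4,interpolation=cv2.INTER_CUBIC))
E
```

```text
time_s: 14.95
position: [0.4762, -0.1996, 0.1777]
ee_rot: [0.016, 1.567, -0.27]
force: [0.5, -0.3, -0.0]
gripper_width: 1.0
t 14.95 p [ 0.4762 -0.1996  0.1777] dp [-0.02  0.01  0.74] rot [ 0.01  0.03 -0.01] yaw 1.284 F [ 0.5 -0.3 -0. ] w 1.0
```

View pics/w9.png

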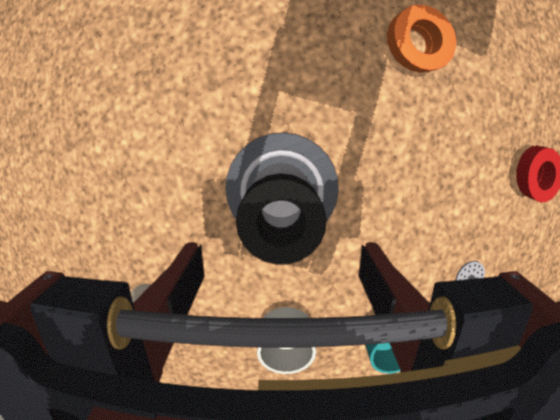

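View pics/s9z.png

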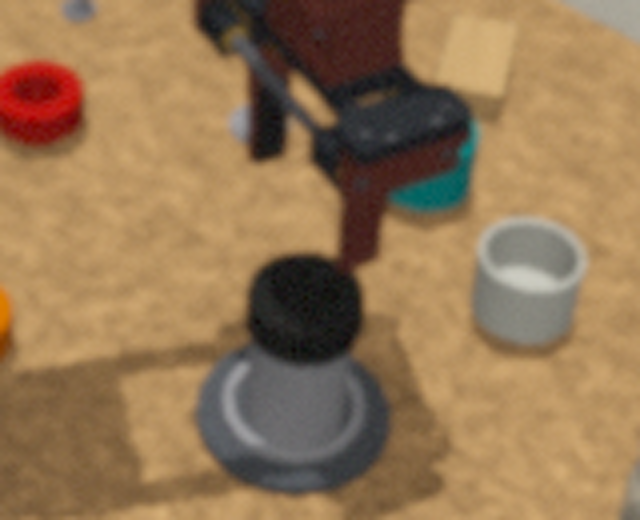

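The collar sits level on the beaker in both views; its top face in the wrist view is around (281,220). Next I measure the hole for the cup.

Run:
```python
from h import *
c=r.camera('wrist');im=c['image'].astype(float)
a=np.clip(im[160:280,220:340]*2.2,0,255).astype(np.uint8);cv2.imwrite('pics/w9z.png',cv2.resize(a[:,:,::-1],None,fx=5,fy=5,interpolation=cv2.INTER_CUBIC))
```

```text
(no output)
```

View pics/w9z.png

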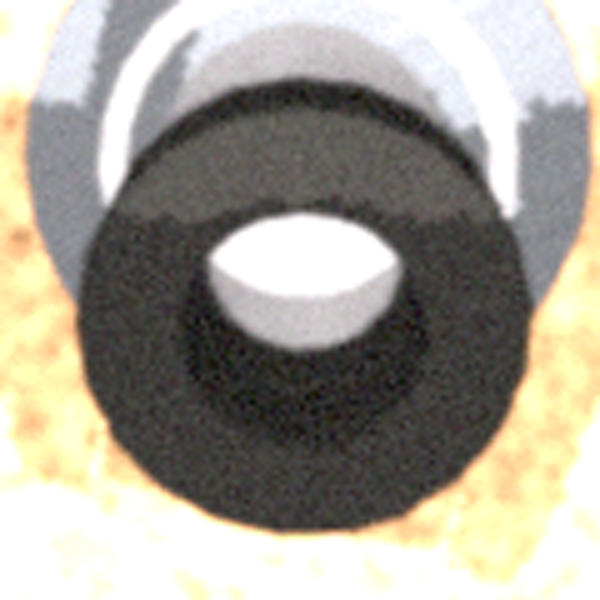

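Run:
```python
from h import *
c=r.camera('wrist');L=lambda x,y:((x+.5)/5+219.5,(y+.5)/5+159.5)
print(circ([plane(c,L(*u),.111) for u in[(78,320),(531,320),(304,103),(304,532)]]))
print(circ([plane(c,L(*u),.111) for u in[(185,325),(424,325),(304,211),(304,440)]]))
s=r.camera('side');cv2.imwrite('pics/x.png',s['image'][:,:,::-1])
# cup rim in wrist
print(circ([plane(c,u,.064) for u in[(257,352),(316,352),(286,374)]]))
```

```text
(array([ 0.47411131, -0.19791236]), np.float64(0.03356299147937348))
(array([ 0.4742741 , -0.19796497]), np.float64(0.01775822201023201))
(array([ 0.635261  , -0.23839034]), np.float64(0.03225364493299018))
```

```bash
python3 -m inch '{"dp":[[0.6,-0.1,0.1],[1,-0.3,0],[1,-0.3,0],[1,-0.3,0],[1,-0.3,0],[0.5,-0.1,0],[0.2,0,0],[0,0,0]],"rot":[[0,0,0],[0,0,0],[0,0,0],[0,0,0],[0,0,0],[0,0,0],[0,0,0],[0,0,0]],"grip":[100,100,100,100,100,100,100,100]}'; python3 go.py .640 -.2415 .18 1.284
```

```text
time_s: 15.87
position: [0.6312, -0.2376, 0.1641]
ee_rot: [2.905, 1.545, 2.618]
force: [-0.3, 0.1, -0.2]
gripper_width: 1.0
t 15.87 p [ 0.6312 -0.2376  0.1641] dp [ 0.29 -0.13  0.53] rot [-0.12 -0.22  0.  ] yaw 1.284 F [-0.3  0.1 -0.2] w 1.0
```

```bash
python3 -m inch '{"dp":[[0.27,-0.13,0],[0,0,0],[0,0,0]],"rot":[[-0.12,-0.22,0],[0,0,0],[0,0,0]],"grip":[100,100,100]}'; python3 go.py .640 -.2415 .18 1.284
python3 - <<'E'
from h import *
c=r.camera('wrist');a=c['image'][130:380,130:430];cv2.imwrite('pics/w10.png',cv2.resize(a[:,:,::-1],None,fx=2.5,fy=2.5))
E
```

```text
time_s: 16.12
position: [0.6352, -0.2397, 0.1605]
ee_rot: [2.925, 1.563, 2.639]
force: [-0.1, -0.6, 0.4]
gripper_width: 0.999
t 16.12 p [ 0.6352 -0.2397  0.1605] dp [ 0.16 -0.06  0.65] rot [-0.04 -0.07 -0.  ] yaw 1.284 F [-0.1 -0.6  0.4] w 0.999
```

View pics/w10.png

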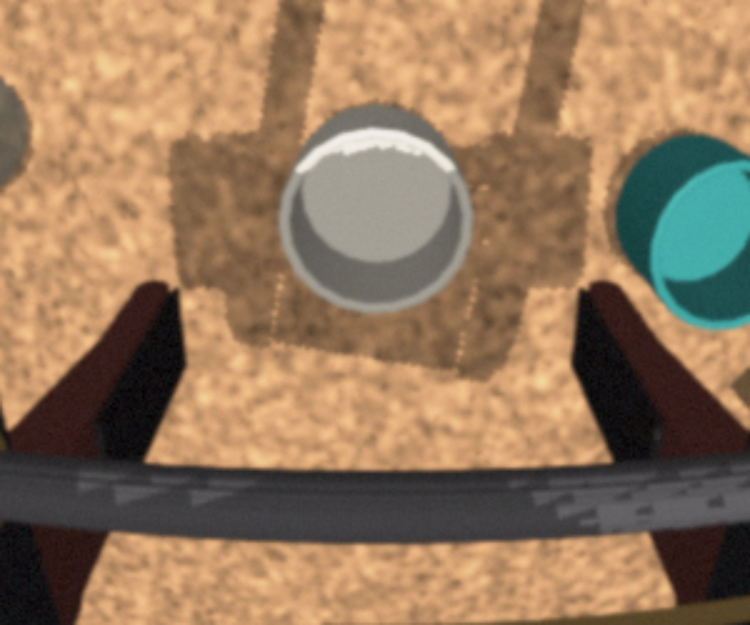

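This is the white cup, with its rim at crop x 279–472, y 128–312. The turquoise one is clear to the right.

Run:
```python
from h import *
c=r.camera('wrist');L=lambda x,y:((x+.5)/2.5+129.5,(y+.5)/2.5+129.5)
print(circ([plane(c,L(*u),.064) for u in[(279,220),(472,220),(375,128),(375,312)]]))
```

```text
(array([ 0.63965485, -0.24081051]), np.float64(0.03249110884937173))
```

```bash
python3 -m inch '{"dp":[[0.16,-0.06,-0.3],[0,0,-0.8],[0,0,-0.8],[0,0,-0.3],[0,0,0]],"rot":[[-0.04,-0.07,0],[0,0,0],[0,0,0],[0,0,0],[0,0,0]],"grip":[100,100,100,100,100]}'; python3 go.py .640 -.2415 .024 1.284
```

```text
time_s: 16.63
position: [0.64, -0.2421, 0.0941]
ee_rot: [-0.221, 1.565, -0.508]
force: [-0.2, -0.7, -0.5]
gripper_width: 0.997
t 16.63 p [ 0.64   -0.2421  0.0941] dp [ 0.    0.02 -2.34] rot [0.03 0.05 0.  ] yaw 1.284 F [-0.2 -0.7 -0.5] w 0.997
```

```bash
python3 -m inch '{"dp":[[0,0,-0.6],[0,0,-0.8],[0,0,-0.3],[0,0,0]],"rot":[[0.03,0.05,0],[0,0,0],[0,0,0],[0,0,0]],"grip":[100,100,100,100]}'; python3 go.py .640 -.2415 .024 1.284
```

```text
time_s: 16.97
position: [0.6411, -0.2428, 0.0442]
ee_rot: [-0.124, 1.568, -0.412]
force: [-0.1, -1.7, 0.6]
gripper_width: 1.001
t 16.97 p [ 0.6411 -0.2428  0.0442] dp [-0.04  0.04 -0.67] rot [0.01 0.03 0.01] yaw 1.284 F [-0.1 -1.7  0.6] w 1.001
```

```bash
python3 -m inch '{"dp":[[-0.03,0.03,-0.35],[0,0,-0.25],[0,0,0],[0,0,0],[0,0,0],[0,0,0],[0,0,0],[0,0,0]],"rot":[[0.01,0.03,0],[0,0,0],[0,0,0],[0,0,0],[0,0,0],[0,0,0],[0,0,0],[0,0,0]],"grip":[100,100,100,50,50,50,50,50]}' 25; python3 go.py .640 -.2415 .024 1.284
```

```text
time_s: 17.63
position: [0.6432, -0.2432, 0.03]
ee_rot: [-0.224, 1.565, -0.512]
force: [-0.0, 0.2, -2.0]
gripper_width: 0.732
t 17.63 p [ 0.6432 -0.2432  0.03  ] dp [-0.11  0.06 -0.2 ] rot [0.03 0.05 0.  ] yaw 1.284 F [-0.   0.2 -2. ] w 0.732
```

```bash
python3 -m inch '{"dp":[[0,0,0],[0,0,0.4],[0,0,0.8],[0,0,1],[0,0,1],[0,0,1],[0,0,0.8],[0,0,0.3],[0,0,0]],"rot":[[0.03,0.05,0],[0,0,0],[0,0,0],[0,0,0],[0,0,0],[0,0,0],[0,0,0],[0,0,0],[0,0,0]],"grip":[50,50,50,50,50,50,50,50,50]}'; python3 go.py .477 -.2 .21 1.284
python3 - <<'E'
from h import *
c=r.camera('wrist');a=c['image'][130:380,130:430];cv2.imwrite('pics/w11.png',cv2.resize(a[:,:,::-1],None,fx=2.5,fy=2.5))
c=r.camera('side');a=c['image'][130:310,240:440];cv2.imwrite('pics/s11.png',cv2.resize(a[:,:,::-1],None,fx=3,fy=3,interpolation=cv2.INTER_CUBIC))
E
```

```text
time_s: 18.38
position: [0.6394, -0.2414, 0.1987]
ee_rot: [2.937, 1.565, 2.649]
force: [-0.2, -0.8, -2.7]
gripper_width: 0.731
t 18.38 p [ 0.6394 -0.2414  0.1987] dp [-5.41  1.38  0.38] rot [-0.03 -0.05  0.01] yaw 1.284 F [-0.2 -0.8 -2.7] w 0.731
```

View pics/w11.png

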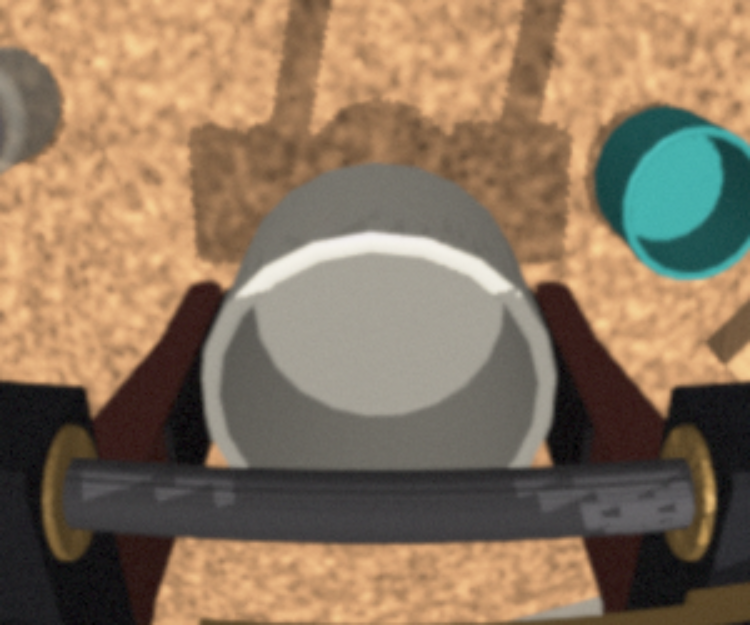

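View pics/s11.png

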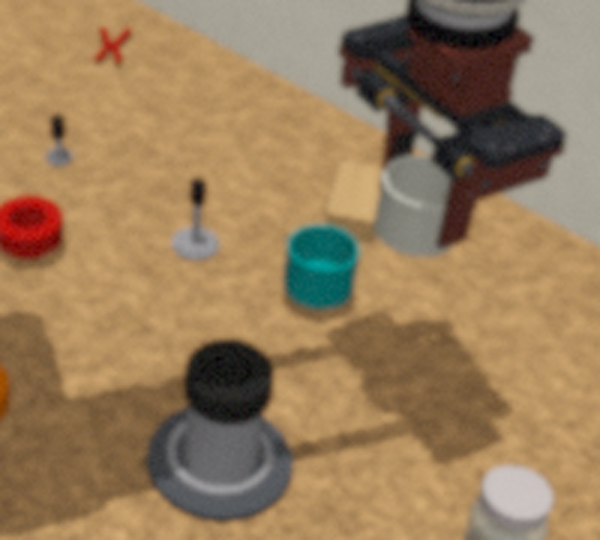

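```bash
python3 -m inch '{"dp":[[-0.6,0.1,0],[-1,0.25,0],[-1,0.25,0],[-1,0.25,0],[-1,0.25,0],[-0.5,0.1,0],[-0.2,0,0],[0,0,0]],"rot":[[-0.03,-0.05,0],[0,0,0],[0,0,0],[0,0,0],[0,0,0],[0,0,0],[0,0,0],[0,0,0]],"grip":[50,50,50,50,50,50,50,50]}'; python3 go.py .4778 -.2004 .18 1.284
```

```text
time_s: 19.15
position: [0.4633, -0.1973, 0.1784]
ee_rot: [2.919, 1.539, 2.632]
force: [0.9, 0.8, -0.9]
gripper_width: 0.727
t 19.15 p [ 0.4633 -0.1973  0.1784] dp [ 0.48 -0.1   0.05] rot [-0.15 -0.26  0.  ] yaw 1.284 F [ 0.9  0.8 -0.9] w 0.727
```

```bash
python3 -m inch '{"dp":[[0.48,-0.1,0],[0,0,0],[0,0,0]],"rot":[[-0.15,-0.26,0],[0,0,0],[0,0,0]],"grip":[50,50,50]}'; python3 go.py .4778 -.2004 .18 1.284
python3 - <<'E'
from h import *
c=r.camera('wrist');a=c['image'][130:380,150:400];cv2.imwrite('pics/w12.png',cv2.resize(a[:,:,::-1],None,fx=2.4,fy=2.4))
c=r.camera('side');a=c['image'][150:310,240:440];cv2.imwrite('pics/s12.png',cv2.resize(a[:,:,::-1],None,fx=3.5,fy=3.5,interpolation=cv2.INTER_CUBIC))
c=r.camera('top');a=c['image'][150:270,300:420];cv2.imwrite('pics/t12.png',cv2.resize(a[:,:,::-1],None,fx=4,fy=4,interpolation=cv2.INTER_CUBIC))
E
```

```text
time_s: 19.4
position: [0.4782, -0.2004, 0.1757]
ee_rot: [2.934, 1.567, 2.647]
force: [0.0, -0.2, -2.2]
gripper_width: 0.731
t 19.4 p [ 0.4782 -0.2004  0.1757] dp [-0.01 -0.    0.14] rot [-0.02 -0.03  0.01] yaw 1.284 F [ 0.  -0.2 -2.2] w 0.731
```

View pics/w12.png

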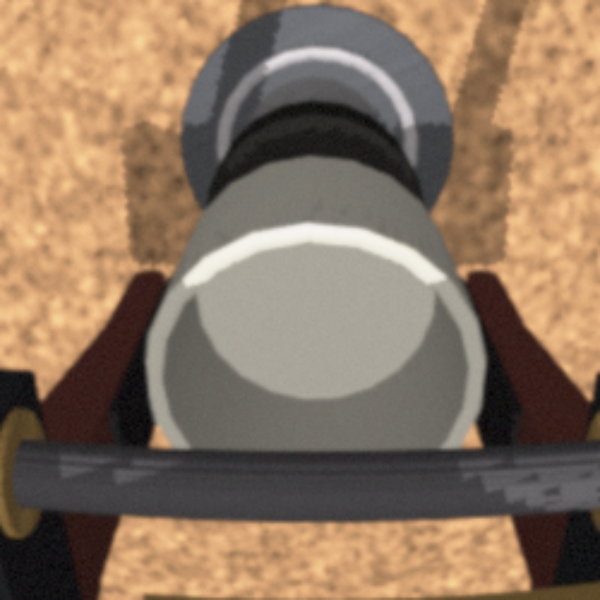

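View pics/s12.png

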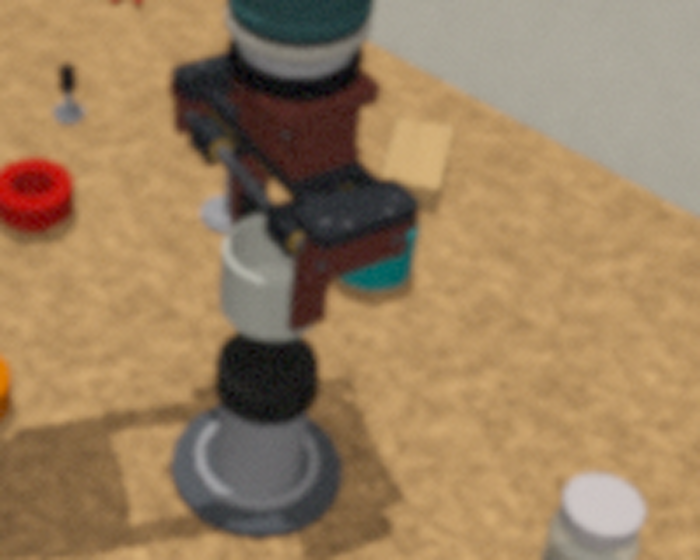

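Run:
```python
from h import *
c=r.camera('wrist');L=lambda x,y:((x+.5)/2.4+149.5,(y+.5)/2.4+129.5)
print(circ([plane(c,L(*u),.2097) for u in[(145,365),(487,365),(314,222)]]))
print(circ([plane(c,L(*u),.2097) for u in[(163,365),(469,365),(314,242)]]))
p=plane(c,L(315,101),.085);print(p, p[:2]+.0345*np.array([.957,-.29]))
```

```text
(array([ 0.47614125, -0.19896552]), np.float64(0.03295558315482464))
(array([ 0.4763803 , -0.19904197]), np.float64(0.029487374061125542))
[ 0.4442774  -0.18953885  0.085     ] [ 0.4772939  -0.19954385]
```

```bash
python3 -m inch '{"dp":[[0,0,-0.4],[0,0,-0.4],[0,0,0]],"rot":[[-0.02,-0.03,0],[0,0,0],[0,0,0]],"grip":[50,50,50]}'; python3 go.py .4775 -.2003 .125 1.284
```

```text
time_s: 19.85
position: [0.4794, -0.2013, 0.1523]
ee_rot: [-0.376, 1.567, -0.663]
force: [0.2, 0.3, -1.3]
gripper_width: 0.732
t 19.85 p [ 0.4794 -0.2013  0.1523] dp [-0.06  0.03 -0.91] rot [0.02 0.03 0.01] yaw 1.284 F [ 0.2  0.3 -1.3] w 0.732
```

```bash
python3 -m inch '{"dp":[[-0.06,0.03,-0.2],[-0.03,0,-0.15],[0,0,0]],"rot":[[0.02,0.03,0],[0,0,0],[0,0,0]],"grip":[50,50,50]}'; python3 go.py .4775 -.2003 .125 1.284
```

```text
time_s: 20.1
position: [0.4769, -0.2006, 0.1417]
ee_rot: [-3.016, 1.57, 2.98]
force: [-0.6, -0.1, -1.7]
gripper_width: 0.729
t 20.1 p [ 0.4769 -0.2006  0.1417] dp [ 0.02  0.01 -0.56] rot [-0.   -0.01  0.  ] yaw 1.284 F [-0.6 -0.1 -1.7] w 0.729
```

```bash
python3 -m inch '{"dp":[[0,0,-0.15],[0,0,-0.1]],"rot":[[0,0,0],[0,0,0]],"grip":[50,50]}'; python3 go.py .4775 -.2003 .125 1.284; python3 -m inch '{"dp":[[0,0,-0.1],[0,0,0]],"rot":[[0,0,0],[0,0,0]],"grip":[50,50]}'; python3 go.py .4775 -.2003 .125 1.284
```

```text
time_s: 20.27
position: [0.4775, -0.2009, 0.1345]
ee_rot: [-0.637, 1.57, -0.924]
force: [0.1, -0.1, -1.2]
gripper_width: 0.735
t 20.27 p [ 0.4775 -0.2009  0.1345] dp [ 0.    0.02 -0.32] rot [0.01 0.   0.01] yaw 1.284 F [ 0.1 -0.1 -1.2] w 0.735
time_s: 20.43
position: [0.4774, -0.2009, 0.131]
ee_rot: [-0.752, 1.57, -1.04]
force: [-0.5, 0.3, -1.5]
gripper_width: 0.73
t 20.43 p [ 0.4774 -0.2009  0.131 ] dp [ 0.    0.02 -0.2 ] rot [0.01 0.   0.01] yaw 1.284 F [-0.5  0.3 -1.5] w 0.73
```

The stem is 10 mm into the hole with no side force. I'll keep lowering until it touches.

```bash
python3 -m inch '{"dp":[[0,0,-0.12],[0,0,0]],"rot":[[0,0,0],[0,0,0]],"grip":[50,50]}'; python3 -m inch '{"dp":[[0,0,-0.1]],"rot":[[0,0,0]],"grip":[50]}'; python3 go.py .4775 -.2003 .125 1.284
```

```text
time_s: 20.6
position: [0.4775, -0.201, 0.1272]
ee_rot: [-0.541, 1.57, -0.828]
force: [0.2, 0.4, -1.7]
gripper_width: 0.726
time_s: 20.68
position: [0.478, -0.2013, 0.1245]
ee_rot: [-0.406, 1.569, -0.693]
force: [0.1, 0.7, 9.6]
gripper_width: 0.728
t 20.68 p [ 0.478  -0.2013  0.1245] dp [-0.02  0.03  0.02] rot [0.01 0.01 0.01] yaw 1.284 F [0.1 0.7 9.6] w 0.728
```

Contact at the expected 125 mm. Releasing, lifting and checking.

```bash
python3 -m inch '{"dp":[[0,0,0],[0,0,0],[0,0,0],[0,0,0],[0,0,0.3],[0,0,0.6],[0,0,0.8],[0,0,0.8],[0,0,0.4],[0,0,0]],"rot":[[0,0,0],[0,0,0],[0,0,0],[0,0,0],[0,0,0],[0,0,0],[0,0,0],[0,0,0],[0,0,0],[0,0,0]],"grip":[100,100,100,100,100,100,100,100,100,100]}'; python3 go.py .4775 -.2003 .2 1.284
python3 - <<'E'
from h import *
c=r.camera('wrist');cv2.imwrite('pics/w13.png',c['image'][:,:,::-1])
a=c['image'][130:330,180:380];cv2.imwrite('pics/w13z.png',cv2.resize(a[:,:,::-1],None,fx=3,fy=3,interpolation=cv2.INTER_CUBIC))
c=r.camera('side');a=c['image'][150:310,240:440];cv2.imwrite('pics/s13.png',cv2.resize(a[:,:,::-1],None,fx=3.5,fy=3.5,interpolation=cv2.INTER_CUBIC))
E
```

```text
time_s: 21.52
position: [0.4773, -0.2009, 0.2176]
ee_rot: [-0.553, 1.57, -0.84]
force: [0.5, -0.1, -0.7]
gripper_width: 1.001
t 21.52 p [ 0.4773 -0.2009  0.2176] dp [ 0.01  0.02 -0.59] rot [0.01 0.01 0.01] yaw 1.284 F [ 0.5 -0.1 -0.7] w 1.001
```

View pics/w13z.png

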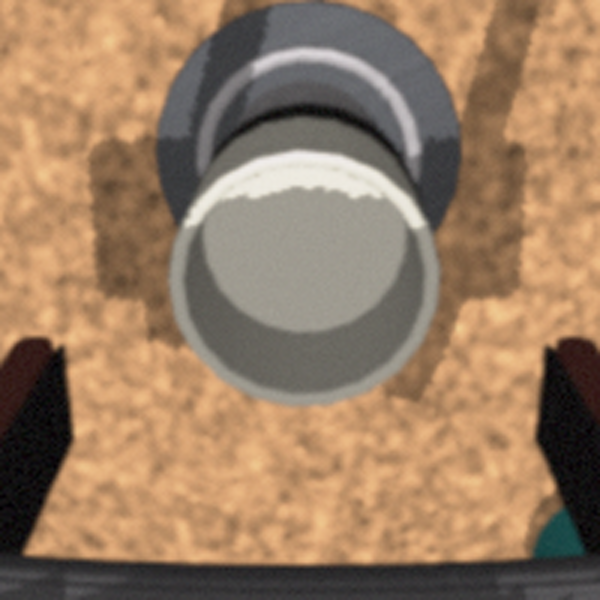

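View pics/s13.png

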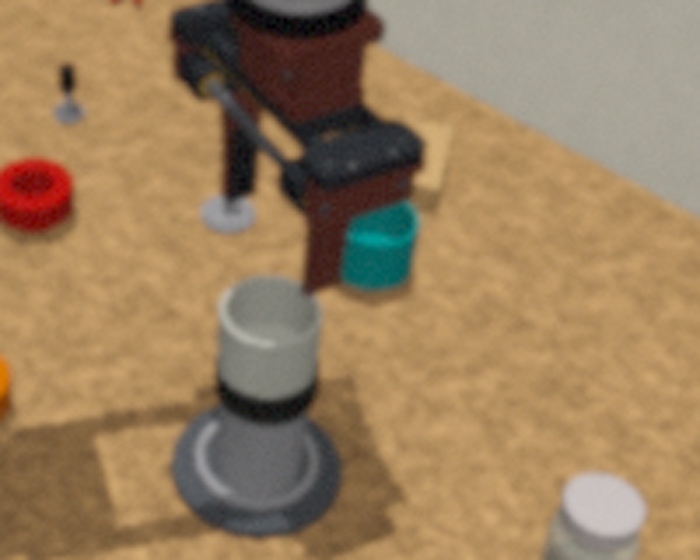

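The cup is seated upright on the collar. Its rim in the crop spans x 168–440, y 150–405.

Run:
```python
from h import *
c=r.camera('wrist');L=lambda x,y:((x+.5)/3+179.5,(y+.5)/3+129.5)
print(circ([plane(c,L(*u),.159) for u in[(168,276),(440,276),(304,150),(304,405)]]))
```

```text
(array([ 0.47279901, -0.19837118]), np.float64(0.032294813972899045))
```

```bash
python3 -m inch '{"dp":[[0.5,0.5,0],[0.85,1,0],[0.85,1,0],[0.85,1,0],[0.85,1,0],[0.85,1,0],[0.5,0.7,0],[0.2,0.3,0],[0,0,0]],"rot":[[0,0,0],[0,0,0],[0,0,0],[0,0,0],[0,0,0],[0,0,0],[0,0,0],[0,0,0],[0,0,0]],"grip":[100,100,100,100,100,100,100,100,100]}'; python3 go.py .658 .0105 .18 1.284
```

```text
time_s: 22.42
position: [0.6366, 0.0052, 0.2004]
ee_rot: [-3.067, 1.545, 2.923]
force: [0.0, -0.5, 0.2]
gripper_width: 1.004
t 22.42 p [0.6366 0.0052 0.2004] dp [ 0.71  0.18 -0.68] rot [-0.05 -0.24  0.06] yaw 1.284 F [ 0.  -0.5  0.2] w 1.004
```

```bash
python3 -m inch '{"dp":[[0.7,0.18,0],[0,0,-0.5],[0,0,0]],"rot":[[-0.05,-0.24,0.06],[0,0,0],[0,0,0]],"grip":[100,100,100]}'; python3 go.py .658 .0105 .18 1.284
python3 - <<'E'
from h import *
c=r.camera('wrist');a=c['image'][130:330,180:380];cv2.imwrite('pics/w14z.png',cv2.resize(a[:,:,::-1],None,fx=3,fy=3,interpolation=cv2.INTER_CUBIC))
E
```

```text
time_s: 22.67
position: [0.6543, 0.0086, 0.1818]
ee_rot: [-2.622, 1.564, -2.907]
force: [-1.5, -0.6, -0.7]
gripper_width: 0.996
t 22.67 p [0.6543 0.0086 0.1818] dp [ 0.12  0.06 -0.06] rot [ 0.01 -0.06 -0.02] yaw 1.284 F [-1.5 -0.6 -0.7] w 0.996
```

View pics/w14z.png

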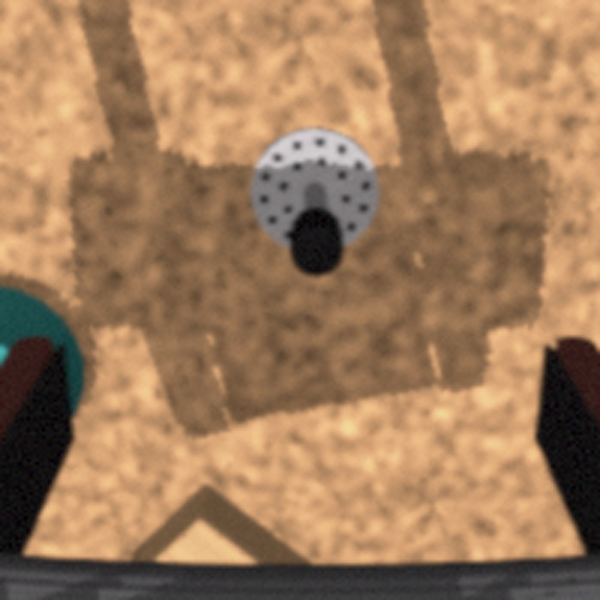

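The larger plate is confirmed: wide disc at crop (314,190) and knob top at (316,249). The turquoise cup is at the left edge, so I'll narrow the jaws to 60 % for clearance.

```bash
python3 - <<'E'
from h import *
c=r.camera('wrist');L=lambda x,y:((x+.5)/3+179.5,(y+.5)/3+129.5)
print(circ([plane(c,L(*u),.004) for u in[(250,190),(379,190),(314,127)]]),plane(c,L(317,250),.078))
t=r.camera('top');print(plane(t,(324,135),.064,False))
E
python3 -m inch '{"dp":[[0.12,0.06,0],[0,0,0]],"rot":[[0,-0.06,0],[0,0,0]],"grip":[60,60]}';python3 go.py .658 .0105 .047 1.284
```

```text
(array([0.65933733, 0.01180863]), np.float64(0.02330074085343353)) [0.65928947 0.01183913 0.078     ]
[ 0.68133952 -0.11798586  0.064     ]
time_s: 22.98
position: [0.6602, 0.0085, 0.1867]
ee_rot: [0.032, 1.563, -0.256]
force: [0.2, -0.0, 0.4]
gripper_width: 0.89
t 22.98 p [0.6602 0.0085 0.1867] dp [-0.07  0.07 -4.66] rot [0.02 0.07 0.01] yaw 1.284 F [ 0.2 -0.   0.4] w 0.89
```

```bash
python3 -m inch '{"dp":[[-0.04,0.07,-0.5],[0,0,-0.9],[0,0,-0.9],[0,0,-0.6],[0,0,-0.2],[0,0,0]],"rot":[[0.02,0.07,0],[0,0,0],[0,0,0],[0,0,0],[0,0,0],[0,0,0]],"grip":[60,60,60,60,60,60]}';python3 go.py .659 .0105 .047 1.284
```

```text
time_s: 23.48
position: [0.6596, 0.0095, 0.0914]
ee_rot: [0.261, 1.565, -0.029]
force: [-0.2, 0.1, 0.0]
gripper_width: 0.604
t 23.48 p [0.6596 0.0095 0.0914] dp [-0.02  0.03 -1.48] rot [0.   0.05 0.03] yaw 1.284 F [-0.2  0.1  0. ] w 0.604
```

```bash
python3 -m inch '{"dp":[[0,0.03,-0.5],[0,0,-0.5],[0,0,-0.2],[0,0,0]],"rot":[[0,0.05,0.03],[0,0,0],[0,0,0],[0,0,0]],"grip":[60,60,60,60]}';python3 go.py .659 .0105 .047 1.284
```

```text
time_s: 23.82
position: [0.6611, 0.0104, 0.0545]
ee_rot: [0.176, 1.568, -0.111]
force: [0.6, 0.2, 0.5]
gripper_width: 0.598
t 23.82 p [0.6611 0.0104 0.0545] dp [-0.07  0.   -0.25] rot [ 0.    0.03 -0.  ] yaw 1.284 F [0.6 0.2 0.5] w 0.598
```

```bash
python3 -m inch '{"dp":[[-0.07,0,-0.15],[0,0,0],[0,0,0],[0,0,0],[0,0,0],[0,0,0],[0,0,0],[0,0,0],[0,0,0]],"rot":[[0,0.03,0],[0,0,0],[0,0,0],[0,0,0],[0,0,0],[0,0,0],[0,0,0],[0,0,0],[0,0,0]],"grip":[60,60,0,0,0,0,0,0,0]}' 20;python3 go.py .659 .0105 .047 1.284
```

```text
time_s: 24.57
position: [0.6616, 0.0103, 0.0534]
ee_rot: [0.117, 1.565, -0.169]
force: [-0.3, 0.5, -2.7]
gripper_width: 0.183
t 24.57 p [0.6616 0.0103 0.0534] dp [-0.09  0.01 -0.21] rot [ 0.01  0.05 -0.01] yaw 1.284 F [-0.3  0.5 -2.7] w 0.183
```

```bash
python3 -m inch '{"dp":[[0,0,0.2],[0,0,0.6],[0,0,1],[0,0,1],[0,0,1],[0,0,1],[0,0,1],[0,0,0.6],[0,0,0.2],[0,0,0]],"rot":[[0,0.05,0],[0,0,0],[0,0,0],[0,0,0],[0,0,0],[0,0,0],[0,0,0],[0,0,0],[0,0,0],[0,0,0]],"grip":[0,0,0,0,0,0,0,0,0,0]}';python3 go.py .4763 -.2 .24 1.284
```

```text
time_s: 25.4
position: [0.6554, 0.0108, 0.2599]
ee_rot: [-2.851, 1.56, -3.138]
force: [1.2, -0.3, -2.5]
gripper_width: 0.178
t 25.4 p [0.6554 0.0108 0.2599] dp [-5.97 -7.03 -0.66] rot [ 0.   -0.11 -0.01] yaw 1.284 F [ 1.2 -0.3 -2.5] w 0.178
```

```bash
python3 -m inch '{"dp":[[-0.4,-0.5,0],[-0.8,-0.95,0.1],[-0.8,-0.95,0.1],[-0.8,-0.95,0.1],[-0.8,-0.95,0],[-0.8,-0.95,0],[-0.5,-0.6,0],[-0.2,-0.4,0],[0,0,0]],"rot":[[0,-0.1,0],[0,0,0],[0,0,0],[0,0,0],[0,0,0],[0,0,0],[0,0,0],[0,0,0],[0,0,0]],"grip":[0,0,0,0,0,0,0,0,0]}';python3 go.py .4763 -.2 .24 1.284
```

```text
time_s: 26.15
position: [0.4888, -0.1784, 0.2557]
ee_rot: [3.034, 1.551, 2.753]
force: [0.5, 0.4, -1.2]
gripper_width: 0.175
t 26.15 p [ 0.4888 -0.1784  0.2557] dp [-0.42 -0.72 -0.52] rot [-0.07 -0.17 -0.05] yaw 1.284 F [ 0.5  0.4 -1.2] w 0.175
```

```bash
python3 -m inch '{"dp":[[-0.4,-0.7,-0.2],[0,0,0],[0,0,0]],"rot":[[-0.07,-0.17,-0.05],[0,0,0],[0,0,0]],"grip":[0,0,0]}';python3 go.py .4763 -.2 .24 1.284
```

```text
time_s: 26.4
position: [0.4746, -0.1988, 0.2457]
ee_rot: [2.666, 1.565, 2.377]
force: [-0.1, 0.1, -1.5]
gripper_width: 0.177
t 26.4 p [ 0.4746 -0.1988  0.2457] dp [ 0.06 -0.04 -0.19] rot [-0.04 -0.04  0.02] yaw 1.284 F [-0.1  0.1 -1.5] w 0.177
```

```bash
python3 -m inch '{"dp":[[0.06,-0.04,-0.2],[0,0,0],[0,0,0]],"rot":[[-0.04,-0.04,0.02],[0,0,0],[0,0,0]],"grip":[0,0,0]}';python3 go.py .4763 -.2 .24 1.284
python3 - <<'E'
from h import *
c=r.camera('wrist');a=c['image'][130:380,150:400];cv2.imwrite('pics/w15.png',cv2.resize(a[:,:,::-1],None,fx=2.4,fy=2.4))
c=r.camera('side');a=c['image'][150:310,240:440];cv2.imwrite('pics/s15.png',cv2.resize(a[:,:,::-1],None,fx=3.5,fy=3.5,interpolation=cv2.INTER_CUBIC))
E
```

```text
time_s: 26.65
position: [0.4767, -0.1979, 0.2373]
ee_rot: [2.705, 1.567, 2.419]
force: [0.2, 0.6, -0.5]
gripper_width: 0.174
t 26.65 p [ 0.4767 -0.1979  0.2373] dp [-0.01 -0.07  0.09] rot [-0.02 -0.02 -0.01] yaw 1.284 F [ 0.2  0.6 -0.5] w 0.174
```

View pics/w15.png

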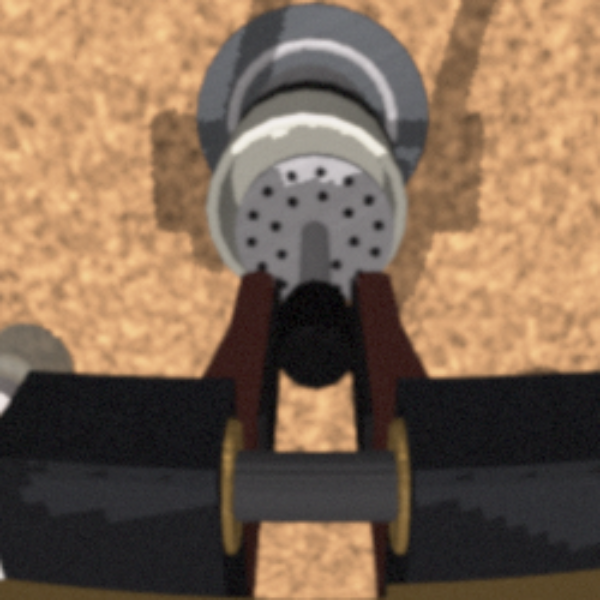

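View pics/s15.png

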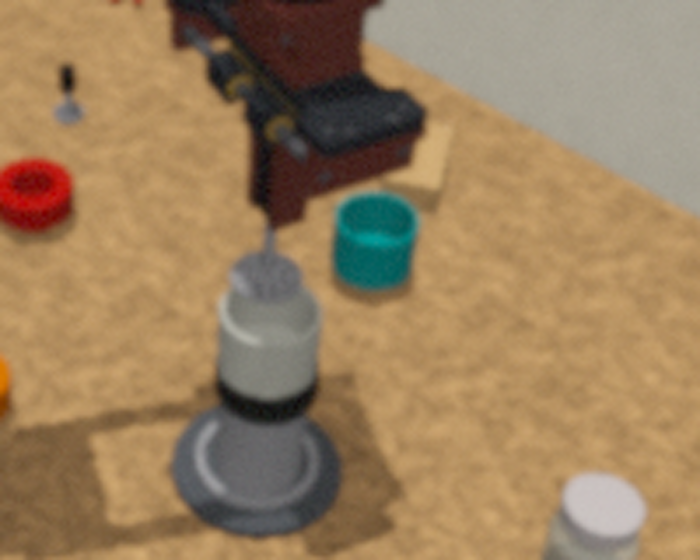

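Run:
```python
from h import *
c=r.camera('wrist');L=lambda x,y:((x+.5)/2.4+149.5,(y+.5)/2.4+129.5)
print(circ([plane(c,L(*u),.188) for u in[(234,232),(396,232),(315,153)]]))
print(circ([plane(c,L(*u),.159) for u in[(206,208),(407,208),(308,112)]]))
```

```text
(array([ 0.47255373, -0.19574264]), np.float64(0.0234289598875102))
(array([ 0.47468203, -0.19919985]), np.float64(0.03280029965153781))
```

```bash
python3 -m inch '{"dp":[[0.03,-0.1,-0.25],[0,0,-0.2],[0,0,0]],"rot":[[-0.02,-0.02,0],[0,0,0],[0,0,0]],"grip":[0,0,0]}';python3 go.py .4775 -.2008 .222 1.284
python3 - <<'E'
from h import *
c=r.camera('wrist');a=c['image'][130:380,150:400];cv2.imwrite('pics/w16.png',cv2.resize(a[:,:,::-1],None,fx=2.4,fy=2.4))
E
```

```text
time_s: 27.05
position: [0.4789, -0.2011, 0.2237]
ee_rot: [-0.338, 1.568, -0.622]
force: [0.2, 1.6, -1.8]
gripper_width: 0.178
t 27.05 p [ 0.4789 -0.2011  0.2237] dp [-0.05  0.01 -0.06] rot [ 0.01  0.02 -0.02] yaw 1.284 F [ 0.2  1.6 -1.8] w 0.178
```

View pics/w16.png

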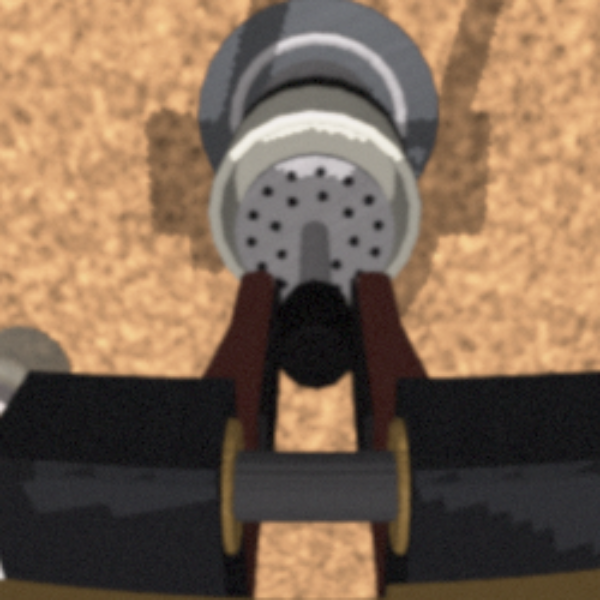

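Run:
```python
from h import *
c=r.camera('wrist');L=lambda x,y:((x+.5)/2.4+149.5,(y+.5)/2.4+129.5)
print(circ([plane(c,L(*u),.1743) for u in[(234,232),(396,232),(315,153)]]))
print(circ([plane(c,L(*u),.159) for u in[(210,210),(420,210),(315,110)]]))
```

```text
(array([ 0.47510482, -0.19923639]), np.float64(0.023460058972238546))
(array([ 0.47467649, -0.19910393]), np.float64(0.032407904441709365))
```

Plate and cup axes now agree to 0.5 mm. Lowering into the cup.

```bash
python3 -m inch '{"dp":[[-0.02,0,-0.3],[0,0,-0.3],[0,0,-0.1],[0,0,0]],"rot":[[0.01,0.02,0],[0,0,0],[0,0,0],[0,0,0]],"grip":[0,0,0,0]}';python3 go.py .4785 -.2011 .1704 1.284
```

```text
time_s: 27.48
position: [0.4786, -0.2016, 0.2016]
ee_rot: [-0.555, 1.569, -0.84]
force: [-1.0, -0.4, -2.1]
gripper_width: 0.18
t 27.48 p [ 0.4786 -0.2016  0.2016] dp [-0.    0.02 -1.04] rot [ 0.01  0.01 -0.02] yaw 1.284 F [-1.  -0.4 -2.1] w 0.18
```

```bash
python3 -m inch '{"dp":[[0,0.02,-0.3],[0,0,-0.3],[0,0,-0.1],[0,0,0]],"rot":[[0,0,0],[0,0,0],[0,0,0],[0,0,0]],"grip":[0,0,0,0]}';python3 go.py .4785 -.2011 .1704 1.284
```

```text
time_s: 27.82
position: [0.4782, -0.2007, 0.1779]
ee_rot: [-1.004, 1.57, -1.289]
force: [-0.6, 1.1, -0.9]
gripper_width: 0.176
t 27.82 p [ 0.4782 -0.2007  0.1779] dp [ 0.01 -0.01 -0.25] rot [ 0.01  0.   -0.02] yaw 1.284 F [-0.6  1.1 -0.9] w 0.176
```

```bash
python3 -m inch '{"dp":[[0,0,-0.12],[0,0,-0.05],[0,0,0]],"rot":[[0,0,0],[0,0,0],[0,0,0]],"grip":[0,0,0]}';python3 -m inch '{"dp":[[0,0,-0.07],[0,0,0]],"rot":[[0,0,0],[0,0,0]],"grip":[0,0]}';python3 go.py .4785 -.2011 .1704 1.284
```

```text
time_s: 28.07
position: [0.4781, -0.2007, 0.1719]
ee_rot: [-2.168, 1.57, -2.452]
force: [0.5, 0.3, -1.5]
gripper_width: 0.177
time_s: 28.23
position: [0.4787, -0.2011, 0.1704]
ee_rot: [-0.653, 1.569, -0.938]
force: [-0.5, -0.4, -1.8]
gripper_width: 0.179
t 28.23 p [ 0.4787 -0.2011  0.1704] dp [-0.01  0.    0.  ] rot [ 0.01  0.01 -0.02] yaw 1.284 F [-0.5 -0.4 -1.8] w 0.179
```

```bash
python3 -m inch '{"dp":[[0,0,-0.07]],"rot":[[0,0,0]],"grip":[0]}';python3 -m inch '{"dp":[[0,0,-0.05]],"rot":[[0,0,0]],"grip":[0]}';python3 go.py .4785 -.2011 .1704 1.284
```

```text
time_s: 28.32
position: [0.4798, -0.2017, 0.1699]
ee_rot: [-0.4, 1.567, -0.685]
force: [-4.0, 2.2, 26.9]
gripper_width: 0.177
time_s: 28.4
position: [0.4807, -0.2022, 0.1702]
ee_rot: [-0.316, 1.564, -0.601]
force: [-3.3, 1.8, 12.6]
gripper_width: 0.178
t 28.4 p [ 0.4807 -0.2022  0.1702] dp [-0.07  0.04  0.01] rot [ 0.04  0.05 -0.02] yaw 1.284 F [-3.3  1.8 12.6] w 0.178
```

Contact at the expected 170 mm. I'll take out the small sideways drift and open up.

```bash
python3 -m inch '{"dp":[[-0.06,0.03,0.02],[0,0,0],[0,0,0],[0,0,0],[0,0,0]],"rot":[[0.03,0.05,0],[0,0,0],[0,0,0],[0,0,0],[0,0,0]],"grip":[0,0,50,60,60]}';python3 go.py .4785 -.2011 .1704 1.284;python3 -m inch '{"dp":[[0,0,0.3],[0,0,0.6],[0,0,0.8],[0,0,0.8],[0,0,0.8],[0,0,0.4],[0,0,0]],"rot":[[0,0,0],[0,0,0],[0,0,0],[0,0,0],[0,0,0],[0,0,0],[0,0,0]],"grip":[60,60,60,60,60,60,60]}'
python3 - <<'E'
from h import *
c=r.camera('wrist');a=c['image'][130:380,150:400];cv2.imwrite('pics/w17.png',cv2.resize(a[:,:,::-1],None,fx=2.4,fy=2.4))
c=r.camera('side');cv2.imwrite('pics/s17.png',c['image'][:,:,::-1]);a=c['image'][150:310,240:440];cv2.imwrite('pics/s17z.png',cv2.resize(a[:,:,::-1],None,fx=3.5,fy=3.5,interpolation=cv2.INTER_CUBIC))
E
```

```text
time_s: 28.82
position: [0.48, -0.2018, 0.1721]
ee_rot: [-0.303, 1.567, -0.587]
force: [0.5, 0.4, -0.1]
gripper_width: 0.364
t 28.82 p [ 0.48   -0.2018  0.1721] dp [-0.05  0.02 -0.06] rot [ 0.02  0.03 -0.02] yaw 1.284 F [ 0.5  0.4 -0.1] w 0.364
time_s: 29.4
position: [0.4779, -0.2006, 0.2893]
ee_rot: [-2.723, 1.57, -3.008]
force: [0.2, -0.2, 0.5]
gripper_width: 0.602
```

View pics/w17.png

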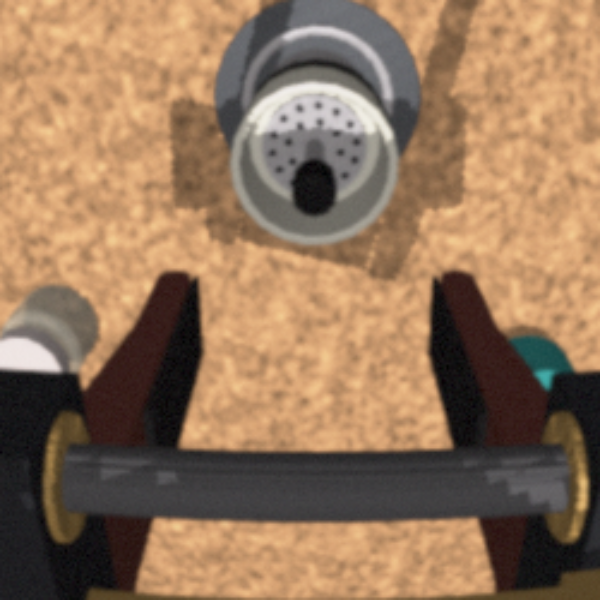

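View pics/s17z.png

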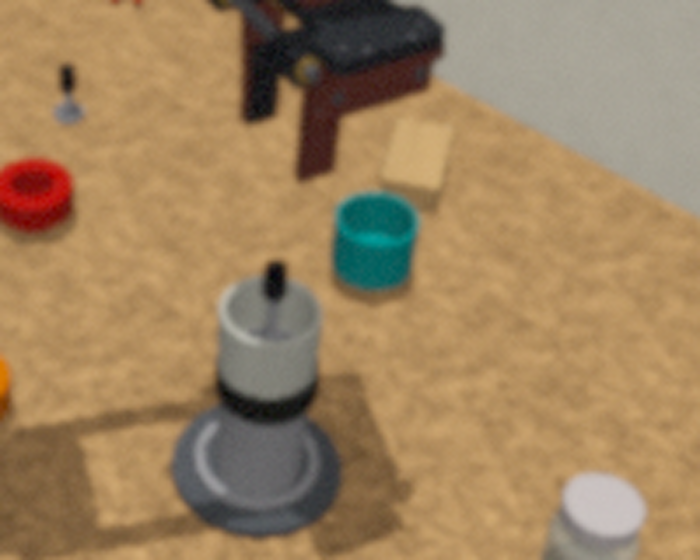

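The plate lies flat on the cup floor with its knob upright, and the stack is straight. One last check that the bystanders haven't moved, then I hand in.

Run:
```python
from h import *
b=cv2.imread('pics/side0.png');a=cv2.imread('pics/s17.png')
for n,(x,y) in dict(small=(259,177),funnel=(180,168),jar=(408,305),red=(249,205),orange=(229,261),turq=(346,219)).items():
    t=b[y-14:y+14,x-16:x+16];w=a[y-22:y+22,x-24:x+24];m=cv2.matchTemplate(w,t,cv2.TM_CCOEFF_NORMED);_,v,_,l=cv2.minMaxLoc(m);print(n,'shift',l[0]-8,l[1]-8,'score',round(v,3))
c=r.camera('wrist');L=lambda x,y:((x+.5)/2.4+149.5,(y+.5)/2.4+129.5)
print('disc',circ([plane(c,L(*u),.121) for u in[(263,150),(366,150),(315,96)]]),'knobtop',plane(c,L(314,195),.195),'rim',circ([plane(c,L(*u),.159) for u in[(230,162),(399,162),(314,82),(314,244)]]))
s=r.observe();print(s['time_s'],s['force'],s['joint_vel'].round(3) if hasattr(s['joint_vel'],'round') else s['joint_vel'])
print(r.hand_in())
```

```text
small shift 0 0 score 0.993
funnel shift 0 0 score 0.998
jar shift 0 0 score 0.998
red shift 0 0 score 0.994
orange shift 0 0 score 0.973
turq shift 0 0 score 0.996
disc (array([ 0.47434907, -0.19840525]), np.float64(0.022344908658753125)) knobtop [ 0.47402961 -0.19859322  0.195     ] rim (array([ 0.47279694, -0.1980001 ]), np.float64(0.03242079099996588))
29.55 [-0.82981447 -0.83743601  0.34217545] [ 0.     0.016  0.024  0.001 -0.     0.   ]
the job is handed in; nothing more can be done
None
```

The bench filter is set up on its stand: beaker in the ring, black collar in the beaker's mouth, white cup in the collar, and the larger perforated plate on the cup floor. I placed them in that order, one at a time, let go of everything, and handed in at about 29.6 s; the hand-in gives no verdict.

**Last checks**
- **Plate:** its disc and knob top line up to under 1 mm, so it stands upright. Its disc is about 1.6 mm off the cup rim's centre.
- **Heights:** each of the three upper parts met resistance within about 1.5 mm of its expected seated height. The beaker met it about 4 mm lower than worked out for it, but pictures show it standing upright inside the ring.
- **Bystanders:** the smaller plate, funnel, jar and the red, orange and turquoise look-alikes showed no shift in the side view.
- **Forces:** the highest wrist force I read at the end of a move was about 42 N, when the beaker touched down, against the 120 N limit.

**Disagreements**
- The wrist and fixed cameras disagreed by up to about 4 mm. I worked from positions relative to each other and stayed within each part's clearance.
- The jaws read 64.4 mm on the cup, against the stated 66 mm. I did not find out why, and the cup held and seated normally.

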